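Tip a flat check weight out of its tray and put it on the balance

TASK

The thin check weight lies flat in the hinged white tray, where it cannot be picked up: lift the tray by its black knob up to its stop and leave it tipped there, so that the weight slides down under the shield into the V-shaped corner at the low end. With the tray still tipped, pick the weight out of that corner and set it gently, lying flat, on the middle of the round steel pan of the pocket balance. Leave the other things on the bench where they are.

Things in the scene. Friction and masses are not known exactly. Their poses are not given: they have to be found in the camera images.
- tray_stand: fixed dark steel stand of the tip-out tray: base plate 132 x 160 x 8 mm (x -25 to 107 mm) and two brackets, 6 mm thick and 26 mm wide, at y = +-73 mm, holding the hinge 70 mm above the bench. Origin on the bench below the hinge's middle; x horizontal from the hinge to the tray's knob end (roughly to the robot's right), y along the hinge, z up. At x below -25 mm there is only bare bench under the tray.
- tray_hinge (a point): middle of the tray's hinge axis, 70 mm above the bench; fixed; same axes as the stand. The axis runs along y.
- tray (a joint): tilt of the tray about its hinge: 0 = flat, grows as the knob end is lifted, 0.60 rad = at its stop. The hinge is stiff: the tray stays where it is left; lifting at the knob takes about 5 N.
- tray_knob (a point): grip point of the black knob at the tray's far end: an upright cylinder 14 mm in diameter that stands 31 mm above the tray floor, square to it; the point is on its axis, 20 mm above the floor (11 mm below its top), 103 mm from the hinge along the tray and 28 mm above the hinge axis when flat. Axes of the tray: x along the floor to the knob, z square to the floor; they turn with it.
- tray_field (a point): middle of the flat field of the smooth white tray, on the floor, 43 mm from the hinge; tray axes. Field 86 (x) by 116 mm with 11 mm high rims; floor 4 mm thick, its top 8 mm above the hinge axis. On the low side of the hinge two 45-degree walls narrow to a 37 mm wide mouth at x = -35 mm from the hinge; out of it a tongue 18 mm wide reaches to x = -88 mm.
- shield_top (a point): middle of the top rail of the clear breath shield with aluminium posts, 132 mm wide, 6 mm thick, that stands square to the tray floor on the hinge line and reaches 88 mm above it; a 12 mm slot below lets the weight through. When the tray is tipped it leans over the low end, so only a tool that leans with the tray (square to its floor, fingers pointing down and towards the knob end) gets in.
- tray_corner (a point): pick-up corner: where the weight's centre rests against the V-shaped stop (6 mm high), on the tongue's floor, 65 mm from hinge and shield towards the low end, in the middle (y = 0); tray axes. The weight overhangs the tongue by 7 mm at either side (y), so fingers can close on its rim along y and reach below it. About 40 mm above the bench when fully tipped.
- check_weight: thin flat dark steel disc, the check weight: 32 mm in diameter, 3 mm thick, about 20 g, loose in the flat field of the tray; slides easily on the tray (friction about 0.16). Origin: centre of its underside, z its disc axis.
- balance: fixed grey pocket balance, 120 x 80 x 18 mm, small dark blank display at its -x end, round steel pan at its +x end. Origin: centre of its underside on the bench, x along its length. It may stand left or right of the tray.
- balance_pan (a point): centre of the top of the balance's flat, rimless, fixed steel pan, 68 mm in diameter, 25 mm above the bench; 20 mm from the balance's origin along its x.
- petri_1: bystander: petri dish, 60 mm in diameter, 16 mm tall; origin: centre of underside
- marker_pen: bystander: black marker pen, 132 mm long, 12 mm thick; origin: centre of underside
- vial: bystander: small capped vial, 25 mm in diameter, 52 mm tall; origin: centre of underside
- timer: bystander: flat white digital timer 56 x 64 x 19 mm; origin: centre of underside
- bottle_50: bystander: brown bottle with blue cap, 46 mm in diameter, 88 mm tall; origin: centre of underside
- tip_box: bystander, fixed: open pipette tip box 87 x 120 x 48 mm, may stand left or right of the tray (where the balance does not); origin: centre of underside

How it is judged:
By the outcome, as a careful person would: the job done as asked, in the order asked, and still so for the second after the job is handed in, with the robot touching nothing.
It also fails if it takes over 54 s, if anything falls off the work surface, if the arm or the gripper's body presses on something with over 40 N, if the wrist force passes 120 N, or if a joint passes its speed limit or range.

ROBOT

A 6-joint arm with a two-finger parallel gripper is mounted at the origin on a cart in front of the work surface, level with it; the furniture and walls round the work are solid. World frame = base frame: x ahead of the robot, y to its left, z up, the work surface at z = 0. Lengths are in m, angles in rad, forces in N, time in s.
With the tool pointing down it reaches from about 0.35 to 0.775 m from the base axis. Payload 7.3 kg.
Tool frame: the origin (TCP) lies on the centre line of the jaws, within the pads' length; the fingertips stand tip_reach ahead of it and the grasp point (between the pads) lies 6 mm ahead of it (tip_reach is the distance from the TCP to the fingertips, in m); x points along the fingers, y is the direction in which the jaws open and shut, and the axes are right-handed (so a half turn about x gives the same grasp; the last joint's range is limited). The gripper opens to 92 mm and grips with 3 to 60 N. Pads are 19 mm wide; open, the fingers measure 130 mm over their backs; the gripper's body (75 mm by 190 mm) begins 47 mm behind the grasp point.
Start: joints at [1.161, 0.342, 1.524, -0, 1.275, -0.146], TCP at [0.137, 0.507, 0.252] pointing down, gripper open.
Joint ranges: [-2.53, 2.53], [-0.77, 2.02], [0.04, 2.7], [-1, 4.14], [0.28, 2.66], [-3.11, 3.11]. Speed limits (rad/s): [2.57, 2.57, 3.14, 3.14, 3.14, 3.14].

INTERFACE

Orientations are given as [roll, pitch, yaw] about the fixed x, y, z axes, in that order (R = Rz(yaw) Ry(pitch) Rx(roll)).
In Python, from cell import observe, read_camera, get_calibration, hand_in, tip_reach gives the robot as it stands. The module is installed in compiled form; this text tells all that it offers.
- The arm moves only by the shell command python3 -m crank 'ROWS' [FORCE]. ROWS is JSON, a list of rows, each an object of numbers: "fingers": the opening, from -1 (shut) to 1 (fully open); "tx", "ty", "tz": the shift along the tool's x, y, z in units of 40 mm (1.0 is 40 mm); "roll": the turn about the tool's x in units of 10 degrees (1.0 is 10 degrees). In form: [{"fingers": .., "tx": .., "ty": .., "tz": .., "roll": ..}, ...]. A call has exactly 8 rows; each row is the pose to reach, as a shift and turn from the pose commanded when the call began, along the tool's axes at that moment; what a row does not reach only later rows make up. A row lasts 1/8 s, in which the tool goes at most 62.5 mm and 10.7 degrees, less where a joint would pass 70% of its speed; a pose out of reach is approached as far as the arm can. A call with a gripper value outside its range is refused whole. The fingers move at their own pace and stop on an object; FORCE is the grip in N (left out, the last holds). Time passes only in rows, so rows that repeat a pose let the fingers close, or fill a call up. It gives the time, the measured TCP pose, the force and the opening at its end, in the units of the state.
- observe(): the state, without advancing time (a new reading comes with each control period).
- read_camera(name): name is "scene" or "top" or "wrist"; returns (picture, depth): 480x640x3 uint8, red, green, blue; 480x640 float32, m along the optical axis (not along the pixel's ray), 0 where there is no reading.
- get_calibration(name): a dict with "vertical_fov" (degrees; the focal length in pixels is half the picture's height over the tangent of half this angle, whatever the lens; pixels are square), "cx", "cy" (the principal point, pixels), "pose" (4x4, takes a point from camera to world coordinates); the wrist camera has in their place "T_tool_cam" (4x4, takes a point from camera to tool coordinates, whose origin is the TCP and whose axes are the tool frame's). Camera axes: x right, y down, z forward; pixel columns grow to the right and rows downward; lengths in m; the calibration is good to about 2 mm. A picture is of the moment at which its call begins: read the wrist's pose just before it. get_calibration takes no time and is no camera call.
- hand_in(): hands the job in, once; it reports no verdict.
The state is a dict: "time": time; "qpos": joint angles; "qvel": joint speeds; "joint_efforts": joint torques, N m; "tool_pos": TCP position; "tool_rot": TCP orientation; "contact_force": force on the tool from outside, world axes, zero at the start; "torque": the same for the moment, N m; "opening": finger opening in m.
Only numpy, scipy, OpenCV 4.12 (cv2) and the standard library are available. Lean on these libraries where they do the work, as an engineer would, in place of code of your own. Each camera call takes 0.05 s, during which the arm holds its last target. There are 200 camera calls.

## Working session

There is one attempt and no reset: what is moved stays moved. The work goes in short steps, Python scripts to look and compute and a shell command to move; the robot and the scene stay as the last step left them, time stands still between calls to the robot, and variables do not carry over. Pictures are saved under pics/ and viewed, about 8 in all and at most 12, crops included, and the job is handed in when it is done.

```bash
mkdir -p pics; ls
python3 - <<'E'
from cell import *
import cv2,numpy as np
print(observe(), tip_reach)
for n in ("scene","top","wrist"):
    p,d=read_camera(n); cv2.imwrite(f"pics/{n}0.png",p[:,:,::-1]); np.savez(f"pics/{n}0.npz",p=p,d=d)
    print(n,{k:np.round(v,3).tolist() for k,v in get_calibration(n).items()})
E
```

```text
pics
{'time': 0.0, 'qpos': array([ 1.16098108e+00,  3.42728167e-01,  1.52502346e+00,  2.57394896e-05,
        1.27539480e+00, -1.46006005e-01]), 'qvel': array([-0.00013622, -0.00050984, -0.00115132,  0.00043802, -0.00061614,
        0.00113365]), 'joint_efforts': array([-1.82618282e-03, -4.31232584e+01, -2.44215095e+01,  7.15735881e-02,
        5.61300537e-02, -1.09139201e-04]), 'tool_pos': array([0.1367245 , 0.50650093, 0.25103986]), 'tool_rot': array([-1.73264179,  1.56924236, -1.99645854]), 'contact_force': array([ 0.48183791, -0.94206056, -0.31613417]), 'torque': array([ 0.02028291, -0.04867067, -0.02625376]), 'opening': 0.09189031949198782} 0.025
scene {'vertical_fov': 51.91, 'cx': 319.295, 'cy': 230.437, 'pose': [[0.41, -0.47, 0.782, -0.285], [-0.912, -0.223, 0.344, -0.299], [0.012, -0.854, -0.52, 0.703], [0.0, 0.0, 0.0, 1.0]]}
top {'vertical_fov': 56.647, 'cx': 321.511, 'cy': 234.926, 'pose': [[-0.028, -0.99, 0.141, 0.456], [-0.999, 0.03, 0.011, 0.044], [-0.016, -0.141, -0.99, 0.962], [0.0, 0.0, 0.0, 1.0]]}
wrist {'vertical_fov': 60.306, 'cx': 317.911, 'cy': 237.763, 'T_tool_cam': [[0.0, -0.275, 0.961, -0.134], [1.0, -0.001, -0.001, 0.002], [0.001, 0.961, 0.275, -0.074], [0.0, 0.0, 0.0, 1.0]]}
```

View pics/top0.png

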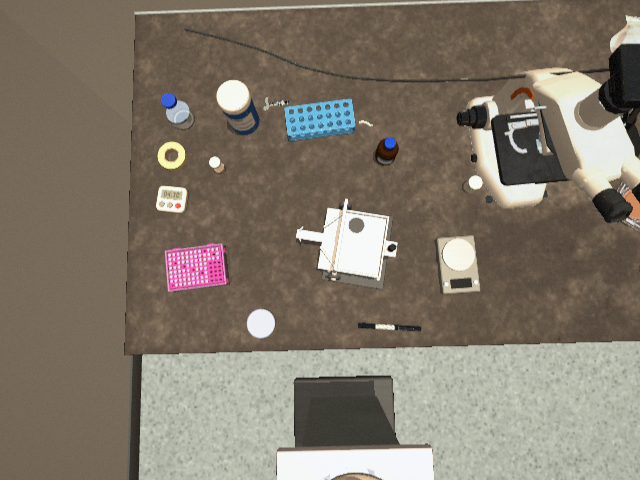

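View pics/scene0.png

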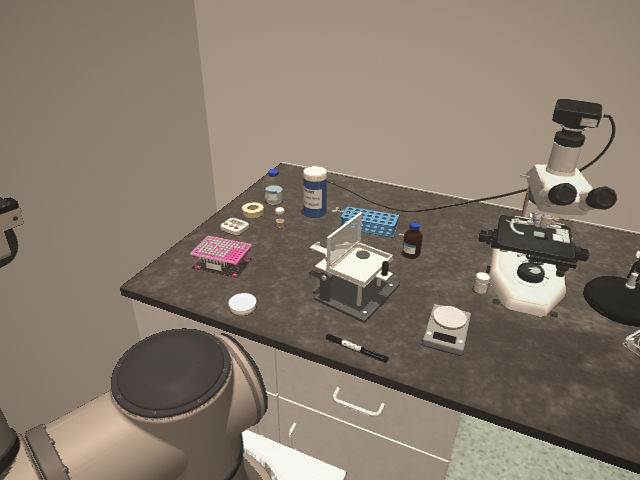

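Top view: the tray field is at about (355,245), with the knob at (391,247), the shield line at x≈340 and the tongue tip at (298,235). The weight is at (356,226). The balance is right of the tray with its pan at (459,253), and the tip box is at the left. Next I'll measure these.

```bash
cat > h.py <<'E'
import numpy as np,cv2
from cell import *
def K(c): return 240/np.tan(np.radians(c["vertical_fov"])/2)
def ray(name,u,v,T=None):
    c=get_calibration(name); P=np.array(c["pose"]) if T is None else T
    d=np.array([(u-c["cx"])/K(c),(v-c["cy"])/K(c),1]); return P[:3,3],P[:3,:3]@d
def plane(name,u,v,z,T=None):
    o,d=ray(name,u,v,T); return o+d*(z-o[2])/d[2]
def cloud(name,d,T=None):
    c=get_calibration(name); P=np.array(c["pose"]) if T is None else T
    v,u=np.mgrid[:480,:640]; X=np.dstack([(u-c["cx"])/K(c)*d,(v-c["cy"])/K(c)*d,d])
    return X@P[:3,:3].T+P[:3,3]
def wristT(s):
    from scipy.spatial.transform import Rotation as R
    T=np.eye(4);T[:3,:3]=R.from_euler("xyz",s["tool_rot"]).as_matrix();T[:3,3]=s["tool_pos"]
    return T@np.array(get_calibration("wrist")["T_tool_cam"])
E
python3 - <<'E'
from h import *
f=np.load("pics/top0.npz");p,d=f["p"],f["d"];W=cloud("top",d);g=p.max(2).astype(int);mn=p.min(2).astype(int)
def comp(m,box):
    u0,v0,u1,v1=box; M=np.zeros((480,640),np.uint8);M[v0:v1,u0:u1]=m[v0:v1,u0:u1]
    n,l,s,c=cv2.connectedComponentsWithStats(M);k=1+s[1:,4].argmax();return l==k,c[k],s[k]
def info(nm,m,box,z=None):
    M,c,s=comp(m,box);print(nm,"px",c.round(1),s,"med",np.median(W[M],0).round(4), "" if z is None else plane("top",*c,z).round(4));return M
info("bench",g<90,(300,300,340,340))
pan=info("pan",(W[...,2]>.021)&(W[...,2]<.035),(430,225,490,300),.025)
pan2=info("panbright",(mn>185),(435,230,485,272),.025)
bal=info("bal",(W[...,2]>.012)&(W[...,2]<.035),(430,225,490,300),.018)
print(cv2.minAreaRect(np.argwhere(bal)[:,::-1].astype(np.float32)))
info("knob",g<70,(384,236,402,258),.109)
fld=info("tray",(mn>170),(295,195,400,290),.078)
info("weight",(g<140),(345,216,368,236),.081)
print(cv2.minAreaRect(W[fld&(abs(W[...,2]-.08)<.006)&(np.mgrid[:480,:640][1]>348)][:,:2].astype(np.float32)))
b=W[bal][:,:2].astype(np.float32);print("balrect",cv2.minAreaRect(b))
top=W[...,2]>.15; M,c,s=comp(top,(315,190,360,290));pts=W[M];print("shield",len(pts),s,pts[:,2].max());
if len(pts): 
    for q in (pts[:,0].argmin(),pts[:,0].argmax()): print(pts[q].round(4))
E
python3 - <<'E'
import cv2
i=cv2.imread('pics/top0.png')[185:305,285:495];cv2.imwrite('pics/top0c.png',cv2.resize(i,None,fx=3.8,fy=3.8,interpolation=cv2.INTER_CUBIC))
E
```

```text
Traceback (most recent call last):
ValueError: attempt to get argmax of an empty sequence
```

View pics/top0c.png

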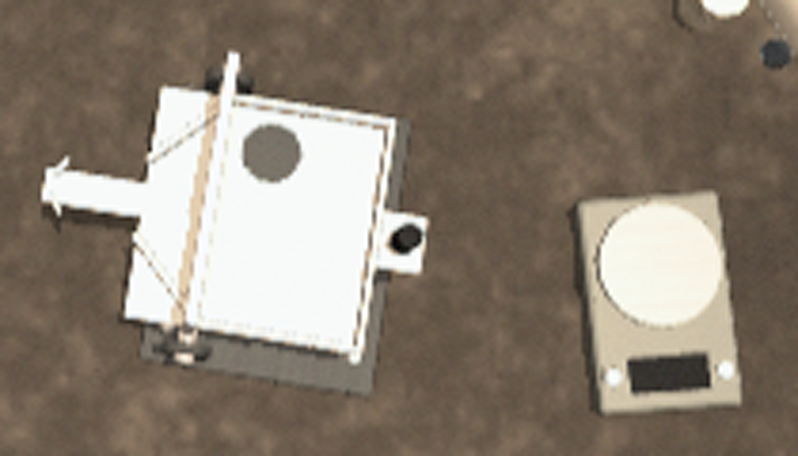

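Run:
```python
from h import *
f=np.load("pics/top0.npz");p,d=f["p"],f["d"];W=cloud("top",d);g=p.max(2).astype(int);mn=p.min(2).astype(int)
print("bench z",np.median(W[300:315,300:340,2]), "depth zero frac",(d==0).mean())
px=lambda u,v:(285+(u+.5)/3.8-.5,185+(v+.5)/3.8-.5)
def info(nm,m,box,z):
    u0,v0,u1,v1=box; M=np.zeros((480,640),np.uint8);M[v0:v1,u0:u1]=m[v0:v1,u0:u1]
    n,l,s,c=cv2.connectedComponentsWithStats(M)
    if n<2: print(nm,"none");return M>0
    k=1+s[1:,4].argmax();M=l==k
    print(nm,c[k].round(1),s[k],"cloud",np.median(W[M],0).round(4),"ray",plane("top",*c[k],z).round(4));return M
info("pan",(mn>195),(435,232,485,276),.025)
bal=info("bal",(W[...,2]>.012)&(W[...,2]<.035),(430,225,490,300),.02)
print("balrect",cv2.minAreaRect(W[bal][:,:2].astype(np.float32)))
info("knob",g<75,(386,240,400,254),.109)
info("weight",(g<150),(347,218,366,234),.081)
P=dict(tabL=(405,243,.078),tonguetip=(46,188,.078),tongue_b0=(140,182,.078),c1=(396,118,.089),c2=(356,361,.089),c3=(163,88,.089),c4=(125,320,.089),st1=(410,122,.008),st2=(372,394,.008),st3=(143,358,.008),shA=(234,52,.166),shB=(183,360,.166))
for k,(u,v,z) in P.items(): 
    a=px(u,v); print(k,plane("top",*a,z).round(4), W[int(round(a[1])),int(round(a[0]))].round(3))
```

```text
bench z 0.0006561890882741395 depth zero frac 0.003987630208333333
pan [458.4 254.1] [443 238  32  33 805] cloud [ 0.5397 -0.232   0.0257] ray [ 0.54   -0.2324  0.025 ]
bal [457.8 263.9] [ 436  235   44   59 2146] cloud [ 0.5192 -0.2301  0.0202] ray [ 0.5198 -0.231   0.02  ]
balrect ((0.5208662748336792, -0.2322136014699936), (0.12055797129869461, 0.08144236356019974), 3.5772275924682617)
knob [391.4 247.6] [388 245   8   7  41] cloud [ 0.55   -0.081   0.1086] ray [ 0.5489 -0.0803  0.109 ]
weight [356.  224.9] [349 218  15  15 173] cloud [ 0.5996 -0.0158  0.0818] ray [ 0.5998 -0.0159  0.081 ]
tabL [ 0.5503 -0.0843  0.078 ] [ 0.546 -0.079  0.11 ]
tonguetip [0.5852 0.1034 0.078 ] [0.585 0.103 0.078]
tongue_b0 [0.5869 0.0537 0.078 ] [0.586 0.055 0.079]
c1 [ 0.615  -0.0813  0.089 ] [ 0.629 -0.093  0.008]
c2 [ 0.4891 -0.0546  0.089 ] [ 0.491 -0.063  0.008]
c3 [0.6348 0.04   0.089 ] [0.636 0.039 0.079]
c4 [0.5136 0.0633 0.089 ] [0.519 0.064 0.   ]
st1 [ 0.6272 -0.1008  0.008 ] [ 0.628 -0.103 -0.003]
st2 [ 0.4735 -0.0718  0.008 ] [ 0.474 -0.074 -0.001]
st3 [0.4973 0.0556 0.008 ] [0.497 0.056 0.001]
shA [0.6356 0.0057 0.166 ] [0.636 0.006 0.166]
shB [0.489  0.0349 0.166 ] [0.493 0.033 0.076]
```

```bash
cat >> h.py <<'E'
from scipy.spatial.transform import Rotation as R
ex=np.array([-.187,-.982,0]);ex/=np.linalg.norm(ex);ez=np.array([0,0,1.]);ey=np.cross(ez,ex)
H=np.array([.5688,.019,.070])
def tray(x,y,z,th=0.):
    "point given in tray axes from the hinge -> world"
    return H+ex*(x*np.cos(th)-z*np.sin(th))+ey*y+ez*(x*np.sin(th)+z*np.cos(th))
def go(P,yd=None):
    "shift in row units for the TCP to reach P; roll to bring tool y to +-yd"
    s=observe();M=R.from_euler("xyz",s["tool_rot"]).as_matrix()
    t=M.T@(np.array(P)-s["tool_pos"])/.04; r=None
    if yd is not None:
        a=M.T@yd; r=np.degrees(np.arctan2(a[2],a[1])); r=((r+90)%180-90)/10
    print("t",t.round(3),"roll",r)
    return M
E
python3 - <<'E'
from h import *
k=tray(.103,0,.033); print("knob",k)
M=go(k+[0,0,.006+.1],ey); print(M.round(3)); print(observe()["qpos"].round(3))
E
```

```text
knob [ 0.54953219 -0.08218177  0.103     ]
t [  1.066 -11.519  13.8  ] roll 8.566973249418561
[[-0.     0.261  0.965]
 [-0.001  0.965 -0.261]
 [-1.    -0.001 -0.   ]]
[ 1.161  0.343  1.525 -0.     1.275 -0.146]
```

```bash
python3 -m crank '[{"fingers":0.2,"tx":0,"ty":-0.7,"tz":0.85,"roll":0.6},{"fingers":0.2,"tx":0,"ty":-1.6,"tz":1.9,"roll":1.4},{"fingers":0.2,"tx":0,"ty":-2.5,"tz":3.0,"roll":2.2},{"fingers":0.2,"tx":0,"ty":-3.4,"tz":4.1,"roll":3.0},{"fingers":0.2,"tx":0,"ty":-4.3,"tz":5.2,"roll":3.8},{"fingers":0.2,"tx":0,"ty":-5.2,"tz":6.2,"roll":4.5},{"fingers":0.2,"tx":0,"ty":-6.0,"tz":7.2,"roll":5.2},{"fingers":0.2,"tx":0,"ty":-6.5,"tz":7.8,"roll":5.6}]' 30
python3 - <<'E'
from h import *
M=go(tray(.103,0,.033)+[0,0,.006+.1],ey); print(M.round(3),observe()["qpos"].round(3))
E
```

```text
time: 1.15
tool_pos: [0.3712, 0.1726, 0.2516]
tool_rot: [-0.256, 1.571, -1.502]
contact_force: [0.1, 0.4, 0.4]
opening: 0.0551
t [1.067 2.192 7.458] roll 2.939114270454924
[[ 0.     0.948  0.319]
 [-0.     0.319 -0.948]
 [-1.    -0.     0.   ]] [ 0.248  0.129  1.811 -0.     1.202 -0.077]
```

```bash
python3 -m crank '[{"fingers":0.2,"tx":0,"ty":0.3,"tz":1.0,"roll":0.5},{"fingers":0.2,"tx":0.1,"ty":0.7,"tz":2.3,"roll":1.0},{"fingers":0.2,"tx":0.2,"ty":1.1,"tz":3.6,"roll":1.5},{"fingers":0.2,"tx":0.4,"ty":1.4,"tz":4.9,"roll":2.0},{"fingers":0.2,"tx":0.6,"ty":1.8,"tz":6.1,"roll":2.5},{"fingers":0.2,"tx":0.8,"ty":2.1,"tz":7.0,"roll":2.9},{"fingers":0.2,"tx":1.0,"ty":2.19,"tz":7.46,"roll":2.94},{"fingers":0.2,"tx":1.07,"ty":2.19,"tz":7.46,"roll":2.94}]' 30
python3 - <<'E'
from h import *
M=go(tray(.103,0,.033)+[0,0,.006],ey); s=observe()
p,d=read_camera("wrist"); T=wristT(s); np.savez("pics/w1.npz",p=p,d=d,T=T); cv2.imwrite("pics/w1.png",p[:,:,::-1])
W=cloud("wrist",d,T); m=(p.max(2)<75)&(abs(W[...,2]-.107)<.006)&(np.linalg.norm(W[...,:2]-[.549,-.081],axis=2)<.03)
print(m.sum(),np.median(W[m],0),W[m].min(0),W[m].max(0))
for a in [(0.103,0,.039),(-.088,0,.008),(0,.066,.096),(0,-.066,.096)]:
    c=np.linalg.inv(T)@np.r_[tray(*a),1]; f=K(get_calibration("wrist"))
    print(a,317.9+f*c[0]/c[2],237.8+f*c[1]/c[2])
E
```

```text
time: 2.15
tool_pos: [0.5493, -0.0797, 0.2079]
tool_rot: [-1.777, 1.569, 2.752]
contact_force: [-0.3, 0.6, -0.3]
opening: 0.055
t [2.472 0.022 0.06 ] roll 0.02704191553060582
452 [ 0.55213044 -0.08074696  0.10926695] [ 0.54554927 -0.08885231  0.10101637] [ 0.5586767  -0.07534549  0.11134563]
(0.103, 0, 0.039) 318.97196514607487 256.7931416048772
(-0.088, 0, 0.008) 320.5092609837486 -98.50463095107256
(0, 0.066, 0.096) 488.8382493510553 54.36104396997362
(0, -0.066, 0.096) 151.81852668346286 53.055912048871704
```

View pics/w1.png

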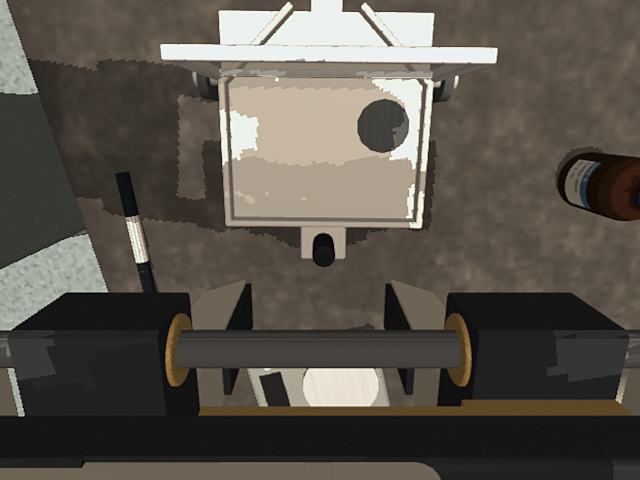

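The wrist view shows the knob at (323,254), about 4 px from the prediction, and the rail at row 53, 9 px to the right of it. So I'm shifting the hinge by +2 mm in x. Next: descend and grip the knob.

```bash
sed -i 's/H=np.array(\[.5688,.019/H=np.array([.5708,.0195/' h.py; python3 -m crank '[{"fingers":0.0,"tx":0.8,"ty":0.07,"tz":0.04},{"fingers":0.0,"tx":1.7,"ty":0.07,"tz":0.04},{"fingers":0.0,"tx":2.4,"ty":0.07,"tz":0.04},{"fingers":0.0,"tx":2.47,"ty":0.07,"tz":0.04},{"fingers":-1,"tx":2.47,"ty":0.07,"tz":0.04},{"fingers":-1,"tx":2.47,"ty":0.07,"tz":0.04},{"fingers":-1,"tx":2.47,"ty":0.07,"tz":0.04},{"fingers":-1,"tx":2.47,"ty":0.07,"tz":0.04}]' 25
python3 - <<'E'
from h import *
s=observe();M=R.from_euler("xyz",s["tool_rot"]).as_matrix();print(M.round(3));k0=tray(.103,0,.033)
for th in np.linspace(0,.62,9): print(th.round(3),((M.T@(tray(.103,0,.033,th)-k0))/.04).round(3))
E
```

```text
[[-0.002  0.983 -0.182]
 [ 0.001 -0.182 -0.983]
 [-1.    -0.002 -0.001]]
0.0 [0. 0. 0.]
0.078 [-0.197 -0.    -0.072]
0.155 [-0.388 -0.    -0.158]
0.232 [-0.571  0.    -0.26 ]
0.31 [-0.746  0.    -0.375]
0.388 [-0.912  0.001 -0.503]
0.465 [-1.067e+00  1.000e-03 -6.440e-01]
0.542 [-1.21e+00  1.00e-03 -7.96e-01]
0.62 [-1.342  0.002 -0.96 ]invalid input at $[0]: expected keys fingers, tx, ty, tz, roll
```

```bash
python3 -m crank '[{"fingers":0.0,"tx":0.8,"ty":0.07,"tz":0.04,"roll":0},{"fingers":0.0,"tx":1.7,"ty":0.07,"tz":0.04,"roll":0},{"fingers":0.0,"tx":2.4,"ty":0.07,"tz":0.04,"roll":0},{"fingers":0.0,"tx":2.47,"ty":0.07,"tz":0.04,"roll":0},{"fingers":-1,"tx":2.47,"ty":0.07,"tz":0.04,"roll":0},{"fingers":-1,"tx":2.47,"ty":0.07,"tz":0.04,"roll":0},{"fingers":-1,"tx":2.47,"ty":0.07,"tz":0.04,"roll":0},{"fingers":-1,"tx":2.47,"ty":0.07,"tz":0.04,"roll":0}]' 25
```

```text
time: 3.2
tool_pos: [0.5521, -0.0814, 0.1113]
tool_rot: [0.762, 1.568, -0.99]
contact_force: [0.5, -5.2, -0.4]
opening: 0.0132
```

```bash
python3 -m crank '[{"fingers":-1,"tx":-0.1,"ty":0,"tz":-0.035,"roll":0},{"fingers":-1,"tx":-0.2,"ty":0,"tz":-0.072,"roll":0},{"fingers":-1,"tx":-0.3,"ty":0,"tz":-0.115,"roll":0},{"fingers":-1,"tx":-0.39,"ty":0,"tz":-0.158,"roll":0},{"fingers":-1,"tx":-0.48,"ty":0,"tz":-0.21,"roll":0},{"fingers":-1,"tx":-0.57,"ty":0,"tz":-0.26,"roll":0},{"fingers":-1,"tx":-0.66,"ty":0,"tz":-0.315,"roll":0},{"fingers":-1,"tx":-0.746,"ty":0,"tz":-0.375,"roll":0}]' 25
python3 -m crank '[{"fingers":-1,"tx":-0.09,"ty":0,"tz":-0.065,"roll":0},{"fingers":-1,"tx":-0.17,"ty":0,"tz":-0.13,"roll":0},{"fingers":-1,"tx":-0.25,"ty":0,"tz":-0.2,"roll":0},{"fingers":-1,"tx":-0.32,"ty":0,"tz":-0.27,"roll":0},{"fingers":-1,"tx":-0.39,"ty":0,"tz":-0.34,"roll":0},{"fingers":-1,"tx":-0.46,"ty":0,"tz":-0.42,"roll":0},{"fingers":-1,"tx":-0.53,"ty":0,"tz":-0.5,"roll":0},{"fingers":-1,"tx":-0.6,"ty":0,"tz":-0.585,"roll":0}]' 25
python3 - <<'E'
from h import *
p,d=read_camera("scene"); cv2.imwrite("pics/s2.png",p[:,:,::-1]); print(tray(.103,0,.033,.6),tray(.103,0,.033,.62))
E
```

```text
time: 4.2
tool_pos: [0.5545, -0.0693, 0.1413]
tool_rot: [0.312, 1.564, -1.44]
contact_force: [-2.9, -17.4, 2.2]
opening: 0.0135
time: 5.2
tool_pos: [0.559, -0.045, 0.1636]
tool_rot: [0.406, 1.566, -1.346]
contact_force: [6.3, -12.2, -15.8]
opening: 0.0134
[ 0.55838323 -0.04570465  0.15539425] [ 0.55870518 -0.04401398  0.15670461]
```

```bash
python3 -m crank '[{"fingers":-0.3,"tx":0,"ty":0,"tz":0,"roll":0},{"fingers":-0.3,"tx":0,"ty":0,"tz":0,"roll":0},{"fingers":-0.3,"tx":0,"ty":0,"tz":0,"roll":0},{"fingers":-0.3,"tx":-0.5,"ty":0,"tz":0.1,"roll":0},{"fingers":-0.3,"tx":-1.2,"ty":0,"tz":0.3,"roll":0},{"fingers":-0.3,"tx":-2.2,"ty":0,"tz":0.5,"roll":0},{"fingers":-0.3,"tx":-3.0,"ty":0,"tz":0.6,"roll":0},{"fingers":-0.3,"tx":-3.0,"ty":0,"tz":0.6,"roll":0}]' 25
python3 - <<'E'
from h import *
s=observe();print(s["qpos"].round(3),s["tool_pos"])
p,d=read_camera("top"); a=p[170:320,270:470,::-1]; np.savez("pics/t2.npz",p=p,d=d)
q,_=read_camera("scene"); b=q[180:330,270:470,::-1]
cv2.imwrite("pics/t2.png",cv2.resize(np.hstack([a,b]),None,fx=2,fy=2,interpolation=cv2.INTER_CUBIC))
E
```

```text
time: 6.25
tool_pos: [0.5557, -0.0675, 0.2868]
tool_rot: [1.541, 1.565, -0.213]
contact_force: [0.0, -0.2, -0.7]
opening: 0.0318
[-0.258  0.38   1.37   0.     1.387 -0.075] [ 0.55571803 -0.06753649  0.28684233]
```

View pics/t2.png

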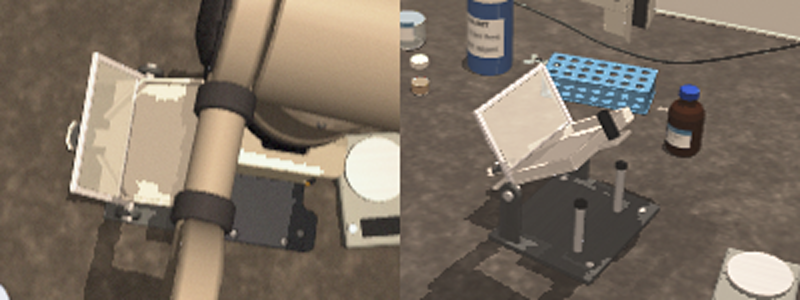

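The tray stays tipped at its stop, with the shield leaning over the low end. The rows offer no pitch, so I have to find out whether the tool can be made to lean. The documented behaviour near the inner reach limit is the only candidate: a pose out of reach "is approached as far as the arm can". I'll move left, to where a lean towards the base would be the lean I need.

```bash
python3 -m crank '[{"fingers":-0.3,"tx":0,"ty":-0.7,"tz":-0.9,"roll":0},{"fingers":-0.3,"tx":0,"ty":-1.6,"tz":-2.0,"roll":0},{"fingers":-0.3,"tx":0,"ty":-2.5,"tz":-3.1,"roll":0},{"fingers":-0.3,"tx":0,"ty":-3.4,"tz":-4.3,"roll":0},{"fingers":-0.3,"tx":0,"ty":-4.3,"tz":-5.5,"roll":0},{"fingers":-0.3,"tx":0,"ty":-5.2,"tz":-6.6,"roll":0},{"fingers":-0.3,"tx":0,"ty":-6.0,"tz":-7.6,"roll":0},{"fingers":-0.3,"tx":0,"ty":-6.5,"tz":-8.2,"roll":0}]' 25
python3 - <<'E'
from h import *
M=go([.03,.45,.287],ey); s=observe();print(s["qpos"].round(3),s["tool_pos"])
q,_=read_camera("top"); d=_; np.savez("pics/t3.npz",p=q,d=d); a=q[190:310,280:400,::-1]
cv2.imwrite("pics/t3.png",cv2.resize(a,None,fx=5,fy=5,interpolation=cv2.INTER_CUBIC))
E
```

```text
time: 7.35
tool_pos: [0.3568, 0.3042, 0.2826]
tool_rot: [-1.0, 1.568, -2.752]
contact_force: [0.6, -1.1, -0.5]
opening: 0.0322
t [-0.093 -8.694 -2.114] roll 0.04075423695380494
[0.542 0.215 1.613 0.    1.316 0.723] [0.35684235 0.30419813 0.28258987]
```

View pics/t3.png

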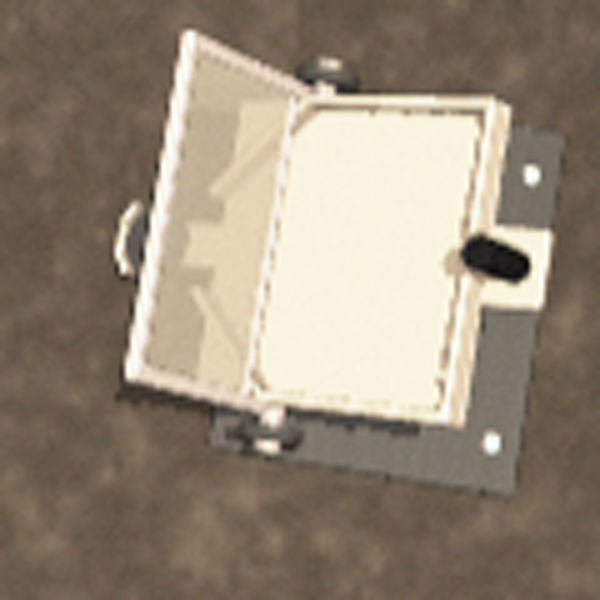

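The weight (dark, at (138,245) in the crop) now lies at the V stop under the leaning shield. On to the left side.

```bash
python3 -m crank '[{"fingers":-0.3,"tx":0,"ty":-1.0,"tz":-0.25,"roll":0},{"fingers":-0.3,"tx":0,"ty":-2.3,"tz":-0.55,"roll":0},{"fingers":-0.3,"tx":0,"ty":-3.6,"tz":-0.9,"roll":0},{"fingers":-0.3,"tx":0,"ty":-5.0,"tz":-1.2,"roll":0},{"fingers":-0.3,"tx":0,"ty":-6.3,"tz":-1.5,"roll":0},{"fingers":-0.3,"tx":0,"ty":-7.5,"tz":-1.8,"roll":0},{"fingers":-0.3,"tx":0,"ty":-8.3,"tz":-2.0,"roll":0},{"fingers":-0.3,"tx":0,"ty":-8.7,"tz":-2.1,"roll":0}]' 25
python3 - <<'E'
from h import *
M=go([-.01,.25,.287],ey); s=observe();print(s["qpos"].round(3),s["tool_pos"])
E
```

```text
time: 8.4
tool_pos: [0.0307, 0.4484, 0.2828]
tool_rot: [-0.066, 1.568, -1.818]
contact_force: [0.7, -1.2, 0.8]
opening: 0.0319
t [-0.092 -0.106  5.063] roll 0.03947330787247409
[1.332 0.178 1.66  0.    1.306 1.513] [0.03068101 0.44843006 0.28282844]
```

```bash
python3 -m crank '[{"fingers":-0.3,"tx":0,"ty":0,"tz":0.8,"roll":0},{"fingers":-0.3,"tx":0,"ty":0,"tz":1.8,"roll":0},{"fingers":-0.3,"tx":0,"ty":0,"tz":2.8,"roll":0},{"fingers":-0.3,"tx":0,"ty":0,"tz":3.4,"roll":0},{"fingers":-0.3,"tx":0,"ty":0,"tz":4.0,"roll":0},{"fingers":-0.3,"tx":0,"ty":0,"tz":4.5,"roll":0},{"fingers":-0.3,"tx":0,"ty":0,"tz":5.0,"roll":0},{"fingers":-0.3,"tx":0,"ty":0,"tz":5.0,"roll":0}]' 25
python3 - <<'E'
from h import *
M=go([-.01,.25,.287],ey); s=observe();print(M.round(3),s["qpos"].round(3),s["tool_pos"])
E
```

```text
time: 9.4
tool_pos: [-0.0041, 0.2511, 0.2836]
tool_rot: [1.165, 1.571, -0.591]
contact_force: [-0.1, 0.5, 0.7]
opening: 0.0317
t [-0.084 -0.139  0.054] roll 0.021526386382380736
[[ 0.     0.983 -0.183]
 [-0.    -0.183 -0.983]
 [-1.     0.     0.   ]] [ 1.278 -0.234  2.053 -0.     1.322  1.463] [-0.00412163  0.25110356  0.28362325]
```

Run:
```python
import numpy as np
D=[(1.161,.3427,1.525,.1367,.5065,.2510),(.248,.129,1.811,.3712,.1726,.2516),(-.258,.380,1.370,.5557,-.0675,.2868),(.542,.215,1.613,.3568,.3042,.2826),(1.332,.178,1.66,.0307,.4484,.2828),(1.278,-.234,2.053,-.0041,.2511,.2836)]
A=[];b=[];lat=[]
for q1,q2,q3,x,y,z in D:
    r=x*np.cos(q1)+y*np.sin(q1);lat.append(-x*np.sin(q1)+y*np.cos(q1))
    A+= [[np.sin(q2),np.sin(q2+q3),1,0],[np.cos(q2),np.cos(q2+q3),0,1]];b+=[r,z]
s,res,*_=np.linalg.lstsq(np.array(A),np.array(b),rcond=None);print(s,res,np.round(lat,3))
L1,L2,a,c=s
for r in (.2,.25,.3,.35,.45):
  for z in (.28,.36,.44,.52,.6,.7):
    X,Z=r-a,z-c;D2=X*X+Z*Z;k=(D2-L1**2-L2**2)/(2*L1*L2)
    if abs(k)>1: print(r,z,"unreach");continue
    q3=np.arccos(k);q2=np.arctan2(X,Z)-np.arctan2(L2*np.sin(q3),L1+L2*np.cos(q3));print(r,z,round(q2,2),round(q3,2),round(np.pi-q2-q3,2))
```

```text
[ 0.50905902  0.38221502 -0.01539895 -0.11704171] [5.79261993e-05] [0.076 0.076 0.077 0.077 0.076 0.076]
0.2 0.28 -0.31 2.11 1.34
0.2 0.36 -0.33 1.91 1.56
0.2 0.44 -0.32 1.7 1.76
0.2 0.52 -0.27 1.45 1.97
0.2 0.6 -0.2 1.16 2.18
0.2 0.7 -0.02 0.65 2.51
0.25 0.28 -0.2 2.04 1.3
0.25 0.36 -0.23 1.85 1.52
0.25 0.44 -0.22 1.63 1.73
0.25 0.52 -0.18 1.39 1.94
0.25 0.6 -0.11 1.09 2.15
0.25 0.7 0.08 0.54 2.52
0.3 0.28 -0.1 1.96 1.28
0.3 0.36 -0.13 1.77 1.5
0.3 0.44 -0.12 1.56 1.71
0.3 0.52 -0.09 1.31 1.92
0.3 0.6 -0.01 1.01 2.15
0.3 0.7 0.21 0.38 2.56
0.35 0.28 -0.0 1.87 1.27
0.35 0.36 -0.03 1.68 1.49
0.35 0.44 -0.03 1.47 1.7
0.35 0.52 0.01 1.22 1.91
0.35 0.6 0.09 0.9 2.15
0.35 0.7 unreach
0.45 0.28 0.19 1.65 1.3
0.45 0.36 0.17 1.47 1.51
0.45 0.44 0.17 1.25 1.72
0.45 0.52 0.22 0.98 1.95
0.45 0.6 0.33 0.58 2.23
0.45 0.7 unreach
```

```bash
python3 -m crank '[{"fingers":-0.3,"tx":0,"ty":1.0,"tz":-0.5,"roll":0},{"fingers":-0.3,"tx":0,"ty":2.3,"tz":-1.0,"roll":0},{"fingers":-0.3,"tx":0,"ty":3.6,"tz":-1.4,"roll":0},{"fingers":-0.3,"tx":0,"ty":4.9,"tz":-1.3,"roll":0},{"fingers":-0.3,"tx":0,"ty":6.2,"tz":-0.9,"roll":0},{"fingers":-0.3,"tx":0,"ty":7.5,"tz":-0.3,"roll":0},{"fingers":-0.3,"tx":0,"ty":8.7,"tz":0.5,"roll":0},{"fingers":-0.3,"tx":0,"ty":9.6,"tz":1.4,"roll":0}]' 25
python3 - <<'E'
from h import *
for P in ([.42,-.05,.287],[.3,-.3,.287],[.05,-.5,.287]): go(P)
print(observe()["qpos"].round(3))
E
```

```text
time: 10.4
tool_pos: [0.3655, 0.125, 0.2833]
tool_rot: [-1.56, 1.571, 2.968]
contact_force: [-0.2, -0.3, 0.6]
opening: 0.0324
t [-0.092  2.143  4.052] roll None
t [-0.092  0.341 10.746] roll None
t [-0.091 -4.885 16.808] roll None
[0.131 0.055 1.803 0.    1.284 0.315]
```

```bash
python3 -m crank '[{"fingers":-0.3,"tx":0,"ty":0.6,"tz":1.2,"roll":0},{"fingers":-0.3,"tx":0,"ty":1.3,"tz":2.5,"roll":0},{"fingers":-0.3,"tx":0,"ty":1.8,"tz":3.9,"roll":0},{"fingers":-0.3,"tx":0,"ty":1.9,"tz":5.4,"roll":0},{"fingers":-0.3,"tx":0,"ty":1.7,"tz":6.9,"roll":0},{"fingers":-0.3,"tx":0,"ty":1.3,"tz":8.4,"roll":0},{"fingers":-0.3,"tx":0,"ty":0.8,"tz":9.8,"roll":0},{"fingers":-0.3,"tx":0,"ty":0.1,"tz":11.1,"roll":0}]' 25
python3 -m crank '[{"fingers":-0.3,"tx":0,"ty":-1.0,"tz":1.0,"roll":0},{"fingers":-0.3,"tx":0,"ty":-2.1,"tz":2.0,"roll":0},{"fingers":-0.3,"tx":0,"ty":-3.1,"tz":3.0,"roll":0},{"fingers":-0.3,"tx":0,"ty":-4.1,"tz":4.0,"roll":0},{"fingers":-0.3,"tx":0,"ty":-5.0,"tz":4.9,"roll":0},{"fingers":-0.3,"tx":0,"ty":-5.9,"tz":5.8,"roll":0},{"fingers":-0.3,"tx":0,"ty":-6.7,"tz":6.6,"roll":0},{"fingers":-0.3,"tx":0,"ty":-7.2,"tz":7.1,"roll":0}]' 25
python3 - <<'E'
from h import *
s=observe();print(s["qpos"].round(3)); q1=s["qpos"][0]; p=s["tool_pos"]; print(p[0]*np.cos(q1)+p[1]*np.sin(q1))
E
```

```text
time: 11.4
tool_pos: [0.285, -0.3131, 0.2832]
tool_rot: [-2.956, 1.571, 1.572]
contact_force: [0.4, -0.8, 1.0]
opening: 0.032
time: 12.4
tool_pos: [-0.0516, -0.5387, 0.2825]
tool_rot: [-2.932, 1.57, 1.594]
contact_force: [0.4, -0.2, 0.2]
opening: 0.0321
[-1.808  0.351  1.425 -0.     1.367 -1.622]
0.535747064512719
```

```bash
python3 -m crank '[{"fingers":-0.3,"tx":0,"ty":0.3,"tz":1.0,"roll":0},{"fingers":-0.3,"tx":0,"ty":0.67,"tz":2.2,"roll":0},{"fingers":-0.3,"tx":0,"ty":0.67,"tz":3.4,"roll":0},{"fingers":-0.3,"tx":0,"ty":0.67,"tz":4.6,"roll":0},{"fingers":-0.3,"tx":0,"ty":0.67,"tz":5.8,"roll":0},{"fingers":-0.3,"tx":0,"ty":0.67,"tz":7.0,"roll":0},{"fingers":-0.3,"tx":0,"ty":0.67,"tz":8.0,"roll":0},{"fingers":-0.3,"tx":0,"ty":0.67,"tz":9.0,"roll":0}]' 25
python3 - <<'E'
from h import *
s=observe();print(s["qpos"].round(3)); M=go(s["tool_pos"]);print(M.round(3))
E
```

```text
time: 13.4
tool_pos: [-0.0826, -0.8338, 0.2505]
tool_rot: [0.128, 1.541, -1.627]
contact_force: [-0.3, -0.6, 0.2]
opening: 0.0323
[-1.762  1.13   0.043  0.004  1.94  -1.576]
t [0. 0. 0.] roll None
[[-0.002  0.983 -0.183]
 [-0.03  -0.183 -0.983]
 [-1.     0.004  0.029]]
```

```bash
python3 -m crank '[{"fingers":-0.3,"tx":0,"ty":0,"tz":1.5,"roll":0},{"fingers":-0.3,"tx":0,"ty":0,"tz":3.0,"roll":0},{"fingers":-0.3,"tx":0,"ty":0,"tz":4.5,"roll":0},{"fingers":-0.3,"tx":0,"ty":0,"tz":6.0,"roll":0},{"fingers":-0.3,"tx":0,"ty":0,"tz":7.5,"roll":0},{"fingers":-0.3,"tx":0,"ty":0,"tz":9.0,"roll":0},{"fingers":-0.3,"tx":0,"ty":0,"tz":10.5,"roll":0},{"fingers":-0.3,"tx":0,"ty":0,"tz":12.0,"roll":0}]' 25
python3 - <<'E'
from h import *
s=observe();print(s["qpos"].round(3)); M=go(s["tool_pos"]);print(M.round(3))
E
```

```text
time: 14.4
tool_pos: [-0.1057, -0.8711, 0.1928]
tool_rot: [0.074, 1.476, -1.681]
contact_force: [-0.0, -1.1, -0.1]
opening: 0.0323
[-1.782  1.203  0.037  0.01   1.808 -1.596]
t [0. 0. 0.] roll None
[[-0.01   0.983 -0.182]
 [-0.094 -0.182 -0.979]
 [-0.996  0.007  0.094]]
```

```bash
python3 -m crank '[{"fingers":-0.3,"tx":-0.2,"ty":0,"tz":-1,"roll":0},{"fingers":-0.3,"tx":-0.5,"ty":0,"tz":-2,"roll":0},{"fingers":-0.3,"tx":-1.0,"ty":0,"tz":-3,"roll":0},{"fingers":-0.3,"tx":-1.5,"ty":0,"tz":-3,"roll":0},{"fingers":-0.3,"tx":-2.0,"ty":0,"tz":-3,"roll":0},{"fingers":-0.3,"tx":-2.5,"ty":0,"tz":-3,"roll":0},{"fingers":-0.3,"tx":-3,"ty":0,"tz":-3,"roll":0},{"fingers":-0.3,"tx":-3,"ty":0,"tz":-3,"roll":0}]' 25
python3 - <<'E'
from h import *
s=observe();print(s["qpos"].round(3)); M=go(s["tool_pos"]);print(M.round(3))
E
```

```text
time: 15.4
tool_pos: [-0.0828, -0.7437, 0.3046]
tool_rot: [0.066, 1.47, -1.688]
contact_force: [0.5, -0.2, -0.2]
opening: 0.0323
[-1.788  0.716  0.755  0.01   1.57  -1.604]
t [0. 0. 0.] roll None
[[-0.012  0.983 -0.182]
 [-0.1   -0.182 -0.978]
 [-0.995  0.007  0.1  ]]
```

Useful finding: when a target is out of reach, the arm trades orientation, and the lean stays afterwards. It is now 0.10 rad, in exactly the tray's direction. A high pose, with joints 3 and 5 near their limits, should give more lean per row, so I'll go there.

```bash
python3 -m crank '[{"fingers":-0.3,"tx":-1.0,"ty":0,"tz":-0.6,"roll":0},{"fingers":-0.3,"tx":-2.2,"ty":0,"tz":-1.4,"roll":0},{"fingers":-0.3,"tx":-3.4,"ty":0,"tz":-2.2,"roll":0},{"fingers":-0.3,"tx":-4.6,"ty":0,"tz":-3.0,"roll":0},{"fingers":-0.3,"tx":-5.8,"ty":0,"tz":-3.9,"roll":0},{"fingers":-0.3,"tx":-7.0,"ty":0,"tz":-4.8,"roll":0},{"fingers":-0.3,"tx":-8.2,"ty":0,"tz":-5.7,"roll":0},{"fingers":-0.3,"tx":-9.4,"ty":0,"tz":-6.6,"roll":0}]' 25
python3 -m crank '[{"fingers":-0.3,"tx":-1.2,"ty":0,"tz":-0.8,"roll":0},{"fingers":-0.3,"tx":-2.2,"ty":0,"tz":-1.8,"roll":0},{"fingers":-0.3,"tx":-3.0,"ty":0,"tz":-3.0,"roll":0},{"fingers":-0.3,"tx":-3.8,"ty":0,"tz":-4.2,"roll":0},{"fingers":-0.3,"tx":-4.6,"ty":0,"tz":-5.4,"roll":0},{"fingers":-0.3,"tx":-5.4,"ty":0,"tz":-6.6,"roll":0},{"fingers":-0.3,"tx":-6.2,"ty":0,"tz":-7.8,"roll":0},{"fingers":-0.3,"tx":-7.0,"ty":0,"tz":-9.0,"roll":0}]' 25
python3 - <<'E'
from h import *
s=observe();print(s["qpos"].round(3)); M=go(s["tool_pos"]);print(M.round(3))
E
```

```text
time: 16.4
tool_pos: [-0.0304, -0.4477, 0.6522]
tool_rot: [0.072, 1.476, -1.682]
contact_force: [0.0, -0.8, 0.4]
opening: 0.0319
time: 17.4
tool_pos: [0.0398, -0.1366, 0.7686]
tool_rot: [-0.041, 1.443, -1.797]
contact_force: [0.3, -0.3, 0.6]
opening: 0.032
[-1.88  -0.19   0.548  0.023  2.656 -1.674]
t [0. 0. 0.] roll None
[[-0.029  0.983 -0.182]
 [-0.125 -0.185 -0.975]
 [-0.992 -0.005  0.128]]
```

```bash
cat > sim.py <<'E'
import numpy as np
from scipy.optimize import least_squares
L1,L2,a=.50906,.38222,-.0154
def fk(q,Lt,zs): 
    s1,s2,s3=q[0],q[0]+q[1],q.sum()
    return np.array([a+L1*np.sin(s1)+L2*np.sin(s2)+Lt*np.sin(s3),zs+L1*np.cos(s1)+L2*np.cos(s2)+Lt*np.cos(s3)]),s3
lo=np.array([-.77,.04,.28]);hi=np.array([2.02,2.7,2.66])
def row(q,P,th,w,Lt,zs):
    f=lambda q:np.r_[fk(q,Lt,zs)[0]-P,w*(fk(q,Lt,zs)[1]-th)]
    return least_squares(f,np.clip(q,lo+1e-6,hi-1e-6),bounds=(lo,hi)).x
def push(q,d,n,w,Lt,zs,cap=.0625):
    q=np.array(q,float);d=np.array(d)/np.linalg.norm(d);p0,t0=fk(q,Lt,zs);p=p0;th=t0
    for i in range(n):
        g=p+cap*d; q=row(q,g,th,w,Lt,zs);p,th=fk(q,Lt,zs)
    return q,p,th
E
python3 - <<'E'
from sim import *
D=[(-1.788,.716,.755,1.57,-.0828,-.7437,.3046),(-1.782,1.203,.037,1.808,-.1057,-.8711,.1928),(-1.88,-.19,.548,2.656,.0398,-.1366,.7686)]
for q1,q2,q3,q5,x,y,z in D:
    r=x*np.cos(q1)+y*np.sin(q1); s=q2+q3+q5
    rr=r-(a+L1*np.sin(q2)+L2*np.sin(q2+q3)); zz=z-(L1*np.cos(q2)+L2*np.cos(q2+q3))
    print("lean",np.pi-s,"r",r,"Lt~",rr/np.sin(s),"zs-Lt",zz, )
for Lt in (.2,.25,.3):
  for w in (.3,.6,1,1.5):
    zs=-.117+Lt
    q,p,t=push([1.13,.043,1.94],[1,.03],8,w,Lt,zs);print(Lt,w,"sim call2",q.round(3),p.round(3),(np.pi-t).round(3))
E
```

```text
lean 0.10059265358979275 r 0.7440693185712796 Lt~ 0.4482857355681584 zs-Lt -0.11753469329374605
lean 0.09359265358979307 r 0.8739021669682571 Lt~ 0.5648593760055496 zs-Lt -0.11438125493821258
lean 0.12759265358979288 r 0.11801076132931858 Lt~ 0.7514591062125294 zs-Lt -0.08928613677360497
0.2 0.3 sim call2 [1.305 0.04  1.049] [0.984 0.155] 0.747
0.2 0.6 sim call2 [1.287 0.04  1.552] [0.896 0.124] 0.263
0.2 1 sim call2 [1.29  0.04  1.694] [0.868 0.116] 0.117
0.2 1.5 sim call2 [1.292 0.04  1.741] [0.859 0.114] 0.069
0.25 0.3 sim call2 [1.313 0.04  0.99 ] [1.029 0.17 ] 0.798
0.25 0.6 sim call2 [1.285 0.04  1.51 ] [0.919 0.131] 0.306
0.25 1 sim call2 [1.288 0.04  1.676] [0.879 0.119] 0.138
0.25 1.5 sim call2 [1.291 0.04  1.732] [0.865 0.115] 0.078
0.3 0.3 sim call2 [1.32  0.04  0.966] [1.07  0.184] 0.816
0.3 0.6 sim call2 [1.284 0.04  1.476] [0.944 0.138] 0.342
0.3 1 sim call2 [1.287 0.04  1.659] [0.891 0.122] 0.156
0.3 1.5 sim call2 [1.29  0.04  1.724] [0.871 0.116] 0.088
```

High up, joint 5 saturates and the lean grows slowly (0.128 now). The reach limit further out works better, so I'll push radially along the straight arm there.

```bash
python3 -m crank '[{"fingers":-0.3,"tx":0.5,"ty":0,"tz":1.3,"roll":0},{"fingers":-0.3,"tx":1.1,"ty":0,"tz":2.7,"roll":0},{"fingers":-0.3,"tx":1.8,"ty":0,"tz":4.1,"roll":0},{"fingers":-0.3,"tx":2.5,"ty":0,"tz":5.5,"roll":0},{"fingers":-0.3,"tx":3.3,"ty":0,"tz":6.9,"roll":0},{"fingers":-0.3,"tx":4.1,"ty":0,"tz":8.3,"roll":0},{"fingers":-0.3,"tx":5.0,"ty":0,"tz":9.7,"roll":0},{"fingers":-0.3,"tx":5.9,"ty":0,"tz":11.1,"roll":0}]' 25
python3 -m crank '[{"fingers":-0.3,"tx":0.9,"ty":0,"tz":1.3,"roll":0},{"fingers":-0.3,"tx":1.6,"ty":0,"tz":2.7,"roll":0},{"fingers":-0.3,"tx":2.0,"ty":0,"tz":4.2,"roll":0},{"fingers":-0.3,"tx":2.0,"ty":0,"tz":5.7,"roll":0},{"fingers":-0.3,"tx":1.7,"ty":0,"tz":7.2,"roll":0},{"fingers":-0.3,"tx":1.3,"ty":0,"tz":8.7,"roll":0},{"fingers":-0.3,"tx":0.8,"ty":0,"tz":10.2,"roll":0},{"fingers":-0.3,"tx":0.3,"ty":0,"tz":11.7,"roll":0}]' 25
python3 - <<'E'
from h import *
s=observe();print(s["qpos"].round(3)); M=go(s["tool_pos"]);print(M.round(3))
E
```

```text
time: 18.4
tool_pos: [-0.0458, -0.5907, 0.5941]
tool_rot: [-0.039, 1.444, -1.794]
contact_force: [0.4, -0.0, 0.7]
opening: 0.0317
time: 19.4
tool_pos: [-0.0895, -0.7579, 0.466]
tool_rot: [-0.012, 1.397, -1.767]
contact_force: [0.3, -0.4, -0.6]
opening: 0.0323
[-1.79   0.859  0.036  0.005  2.073 -1.604]
t [0. 0. 0.] roll None
[[-0.034  0.983 -0.18 ]
 [-0.169 -0.183 -0.968]
 [-0.985 -0.002  0.173]]
```

```bash
python3 -m crank '[{"fingers":-0.3,"tx":-5,"ty":0,"tz":30,"roll":0},{"fingers":-0.3,"tx":-5,"ty":0,"tz":30,"roll":0},{"fingers":-0.3,"tx":-5,"ty":0,"tz":30,"roll":0},{"fingers":-0.3,"tx":-5,"ty":0,"tz":30,"roll":0},{"fingers":-0.3,"tx":-5,"ty":0,"tz":30,"roll":0},{"fingers":-0.3,"tx":-5,"ty":0,"tz":30,"roll":0},{"fingers":-0.3,"tx":-5,"ty":0,"tz":30,"roll":0},{"fingers":-0.3,"tx":-5,"ty":0,"tz":30,"roll":0}]' 25
python3 - <<'E'
from h import *
s=observe();print(s["qpos"].round(3)); M=go(s["tool_pos"]);print(M.round(3))
E
```

```text
time: 20.4
tool_pos: [-0.1187, -0.8202, 0.3904]
tool_rot: [-0.0, 1.351, -1.755]
contact_force: [-0.4, -0.0, 0.5]
opening: 0.0321
[-1.811  0.965  0.037  0.013  1.92  -1.622]
t [0. 0. 0.] roll None
[[-0.04   0.983 -0.178]
 [-0.215 -0.183 -0.959]
 [-0.976 -0.     0.218]]
```

```bash
python3 -m crank '[{"fingers":-0.3,"tx":-11,"ty":0,"tz":28,"roll":0},{"fingers":-0.3,"tx":-11,"ty":0,"tz":28,"roll":0},{"fingers":-0.3,"tx":-11,"ty":0,"tz":28,"roll":0},{"fingers":-0.3,"tx":-11,"ty":0,"tz":28,"roll":0},{"fingers":-0.3,"tx":-11,"ty":0,"tz":28,"roll":0},{"fingers":-0.3,"tx":-11,"ty":0,"tz":28,"roll":0},{"fingers":-0.3,"tx":-11,"ty":0,"tz":28,"roll":0},{"fingers":-0.3,"tx":-11,"ty":0,"tz":28,"roll":0}]' 25
python3 - <<'E'
from h import *
s=observe();print(s["qpos"].round(3)); M=go(s["tool_pos"]);print(M.round(3))
E
```

```text
time: 21.4
tool_pos: [-0.1305, -0.8208, 0.4132]
tool_rot: [0.004, 1.301, -1.75]
contact_force: [-0.3, -0.5, -0.5]
opening: 0.0323
[-1.828  0.939  0.037  0.022  1.896 -1.635]
t [0. 0. 0.] roll None
[[-0.048  0.983 -0.176]
 [-0.262 -0.182 -0.948]
 [-0.964  0.001  0.266]]
```

```bash
python3 -m crank '[{"fingers":-0.3,"tx":-10,"ty":0,"tz":28,"roll":0},{"fingers":-0.3,"tx":-10,"ty":0,"tz":28,"roll":0},{"fingers":-0.3,"tx":-10,"ty":0,"tz":28,"roll":0},{"fingers":-0.3,"tx":-10,"ty":0,"tz":28,"roll":0},{"fingers":-0.3,"tx":-10,"ty":0,"tz":28,"roll":0},{"fingers":-0.3,"tx":-10,"ty":0,"tz":28,"roll":0},{"fingers":-0.3,"tx":-10,"ty":0,"tz":28,"roll":0},{"fingers":-0.3,"tx":-10,"ty":0,"tz":28,"roll":0}]' 25
python3 -m crank '[{"fingers":-0.3,"tx":-9,"ty":0,"tz":28,"roll":0},{"fingers":-0.3,"tx":-9,"ty":0,"tz":28,"roll":0},{"fingers":-0.3,"tx":-9,"ty":0,"tz":28,"roll":0},{"fingers":-0.3,"tx":-9,"ty":0,"tz":28,"roll":0},{"fingers":-0.3,"tx":-9,"ty":0,"tz":28,"roll":0},{"fingers":-0.3,"tx":-9,"ty":0,"tz":28,"roll":0},{"fingers":-0.3,"tx":-9,"ty":0,"tz":28,"roll":0},{"fingers":-0.3,"tx":-9,"ty":0,"tz":28,"roll":0}]' 25
python3 -m crank '[{"fingers":-0.3,"tx":-8,"ty":0,"tz":28,"roll":0},{"fingers":-0.3,"tx":-8,"ty":0,"tz":28,"roll":0},{"fingers":-0.3,"tx":-8,"ty":0,"tz":28,"roll":0},{"fingers":-0.3,"tx":-8,"ty":0,"tz":28,"roll":0},{"fingers":-0.3,"tx":-8,"ty":0,"tz":28,"roll":0},{"fingers":-0.3,"tx":-8,"ty":0,"tz":28,"roll":0},{"fingers":-0.3,"tx":-8,"ty":0,"tz":28,"roll":0},{"fingers":-0.3,"tx":-8,"ty":0,"tz":28,"roll":0}]' 25
python3 - <<'E'
from h import *
s=observe();print(s["qpos"].round(3)); M=go(s["tool_pos"]);print(M.round(3))
c=tray(-.065,0,.008,.6);print("corner",c)
n=tray(0,0,1,.6)-H
for sd in (.12,.20): go(c-M[:,0]*sd,ey)
E
```

```text
time: 22.4
tool_pos: [-0.1385, -0.8229, 0.434]
tool_rot: [0.006, 1.251, -1.748]
contact_force: [0.1, -1.0, 0.3]
opening: 0.0319
time: 23.4
tool_pos: [-0.144, -0.8258, 0.4538]
tool_rot: [0.007, 1.201, -1.748]
contact_force: [1.3, -0.0, 1.6]
opening: 0.0319
time: 24.4
tool_pos: [-0.1479, -0.8292, 0.4733]
tool_rot: [0.007, 1.15, -1.748]
contact_force: [-1.1, -0.7, 0.5]
opening: 0.0321
[-1.853  0.878  0.037  0.044  1.808 -1.65 ]
t [0. 0. 0.] roll None
[[-0.072  0.983 -0.167]
 [-0.402 -0.182 -0.897]
 [-0.913  0.003  0.408]]
corner [0.58168051 0.07663721 0.03990092]
t [ -3.517  13.788 -27.796] roll 0.021361286086990106
t [ -5.517  13.788 -27.796] roll 0.021361286086990106
```

```bash
python3 -m crank '[{"fingers":-0.3,"tx":-7,"ty":0,"tz":28,"roll":0},{"fingers":-0.3,"tx":-7,"ty":0,"tz":28,"roll":0},{"fingers":-0.3,"tx":-7,"ty":0,"tz":28,"roll":0},{"fingers":-0.3,"tx":-7,"ty":0,"tz":28,"roll":0},{"fingers":-0.3,"tx":-7,"ty":0,"tz":28,"roll":0},{"fingers":-0.3,"tx":-7,"ty":0,"tz":28,"roll":0},{"fingers":-0.3,"tx":-7,"ty":0,"tz":28,"roll":0},{"fingers":-0.3,"tx":-7,"ty":0,"tz":28,"roll":0}]' 25
python3 -m crank '[{"fingers":-0.3,"tx":-6,"ty":0,"tz":28,"roll":0},{"fingers":-0.3,"tx":-6,"ty":0,"tz":28,"roll":0},{"fingers":-0.3,"tx":-6,"ty":0,"tz":28,"roll":0},{"fingers":-0.3,"tx":-6,"ty":0,"tz":28,"roll":0},{"fingers":-0.3,"tx":-6,"ty":0,"tz":28,"roll":0},{"fingers":-0.3,"tx":-6,"ty":0,"tz":28,"roll":0},{"fingers":-0.3,"tx":-6,"ty":0,"tz":28,"roll":0},{"fingers":-0.3,"tx":-6,"ty":0,"tz":28,"roll":0}]' 25
python3 - <<'E'
from h import *
s=observe();print(s["qpos"].round(3),s["tool_pos"]); M=go(s["tool_pos"]);print(M.round(3))
c=tray(-.065,0,.008,.6)
for P in ([.30,-.45,.45],[.50,-.1,.45],c-M[:,0]*.24,c-M[:,0]*.17): print(np.round(P,3));go(P,ey)
E
```

```text
time: 25.4
tool_pos: [-0.1508, -0.8329, 0.4926]
tool_rot: [0.006, 1.099, -1.748]
contact_force: [-0.5, -0.9, 0.3]
opening: 0.0322
time: 26.4
tool_pos: [-0.1529, -0.8365, 0.512]
tool_rot: [0.006, 1.048, -1.748]
contact_force: [0.3, 0.7, -0.5]
opening: 0.0318
[-1.861  0.843  0.037  0.057  1.742 -1.653] [-0.15285089 -0.83654573  0.51197205]
t [0. 0. 0.] roll None
[[-0.088  0.983 -0.159]
 [-0.491 -0.182 -0.852]
 [-0.867  0.003  0.499]]
[ 0.3  -0.45  0.45]
t [ -4.403   9.373 -10.804] roll 0.018523596367339225
[ 0.5  -0.1   0.45]
t [ -9.142  12.7   -19.052] roll 0.018523596367339225
[0.603 0.195 0.248]
t [ -8.608  13.874 -28.256] roll 0.018523596367339225
[0.597 0.16  0.187]
t [ -6.858  13.874 -28.256] roll 0.018523596367339225
```

```bash
python3 -m crank '[{"fingers":-0.1,"tx":-0.58,"ty":0.89,"tz":-1.09,"roll":0},{"fingers":-0.1,"tx":-1.16,"ty":1.78,"tz":-2.18,"roll":0},{"fingers":-0.1,"tx":-1.75,"ty":2.68,"tz":-3.27,"roll":0},{"fingers":-0.1,"tx":-2.33,"ty":3.57,"tz":-4.36,"roll":0},{"fingers":-0.1,"tx":-2.9,"ty":4.46,"tz":-5.45,"roll":0},{"fingers":-0.1,"tx":-3.5,"ty":5.35,"tz":-6.55,"roll":0},{"fingers":-0.1,"tx":-4.1,"ty":6.25,"tz":-7.64,"roll":0},{"fingers":-0.1,"tx":-4.7,"ty":7.1,"tz":-8.73,"roll":0}]' 25
python3 - <<'E'
from h import *
s=observe();print(s["qpos"].round(3),s["tool_pos"]); M=R.from_euler("xyz",s["tool_rot"]).as_matrix();print(M.round(3))
c=tray(-.065,0,.008,.6)
for P in ([.42,-.1,.47],c-M[:,0]*.24+[0,0,.05],c-M[:,0]*.17): go(P,ey)
E
```

```text
time: 27.4
tool_pos: [0.18, -0.5158, 0.5021]
tool_rot: [0.008, 1.047, -1.747]
contact_force: [0.2, -0.7, -0.1]
opening: 0.0413
[-1.246  0.072  1.303 -0.251  1.306 -1.053] [ 0.17998747 -0.51584411  0.50210199]
[[-0.088  0.983 -0.159]
 [-0.492 -0.182 -0.851]
 [-0.866  0.004  0.5  ]]
t [ -4.947   4.006 -10.208] roll 0.015184914943770878
t [ -5.244   7.141 -19.362] roll 0.015184914943770878
t [ -2.411   7.136 -19.986] roll 0.015184914943770878
```

```bash
python3 -m crank '[{"fingers":-0.1,"tx":-0.62,"ty":0.5,"tz":-1.27,"roll":0},{"fingers":-0.1,"tx":-1.24,"ty":1.0,"tz":-2.55,"roll":0},{"fingers":-0.1,"tx":-1.86,"ty":1.5,"tz":-3.82,"roll":0},{"fingers":-0.1,"tx":-2.48,"ty":2.0,"tz":-5.1,"roll":0},{"fingers":-0.1,"tx":-3.1,"ty":2.5,"tz":-6.38,"roll":0},{"fingers":-0.1,"tx":-3.7,"ty":3.0,"tz":-7.65,"roll":0},{"fingers":-0.1,"tx":-4.3,"ty":3.5,"tz":-8.92,"roll":0},{"fingers":-0.1,"tx":-4.95,"ty":4.0,"tz":-10.2,"roll":0}]' 25
python3 - <<'E'
from h import *
s=observe();print(s["qpos"].round(3),s["tool_pos"]); M=R.from_euler("xyz",s["tool_rot"]).as_matrix();print(M.round(3))
c=tray(-.065,0,.008,.6)
for P in (c-M[:,0]*.24+[0,0,.05],c-M[:,0]*.17): go(P,ey)
E
```

```text
time: 28.4
tool_pos: [0.4191, -0.1, 0.4704]
tool_rot: [0.009, 1.048, -1.746]
contact_force: [1.1, -1.2, -0.3]
opening: 0.0414
[-0.073  0.114  1.338 -0.527  1.724  0.038] [ 0.41911285 -0.09995263  0.47042099]
[[-0.087  0.983 -0.159]
 [-0.492 -0.181 -0.852]
 [-0.866  0.004  0.499]]
t [-0.282  3.156 -9.157] roll 0.017055612771481776
t [ 2.551  3.151 -9.781] roll 0.017055612771481776
```

```bash
python3 -m crank '[{"fingers":0.05,"tx":-0.1,"ty":0.5,"tz":-1.4,"roll":0},{"fingers":0.05,"tx":-0.2,"ty":1.0,"tz":-2.8,"roll":0},{"fingers":0.05,"tx":-0.3,"ty":1.4,"tz":-4.2,"roll":0},{"fingers":0.05,"tx":-0.3,"ty":1.9,"tz":-5.6,"roll":0},{"fingers":0.05,"tx":-0.3,"ty":2.4,"tz":-7.0,"roll":0},{"fingers":0.05,"tx":-0.3,"ty":2.8,"tz":-8.3,"roll":0},{"fingers":0.05,"tx":-0.2,"ty":3.15,"tz":-9.3,"roll":0},{"fingers":0.05,"tx":0.0,"ty":3.15,"tz":-9.78,"roll":0}]' 25
python3 - <<'E'
from h import *
s=observe();print(s["qpos"].round(3),s["tool_pos"])
c=tray(-.065,0,.0095,.6)
p,d=read_camera("wrist");T=wristT(s);np.savez("pics/w3.npz",p=p,d=d,T=T)
f=K(get_calibration("wrist"));im=p[:,:,::-1].copy()
for a in [(-.065,0,.0095),(-.065,.016,.0095),(-.065,-.016,.0095),(0,.066,.096),(0,-.066,.096),(0,0,.096)]:
    q=np.linalg.inv(T)@np.r_[tray(*a,.6),1];u=(317.9+f*q[0]/q[2],237.8+f*q[1]/q[2]);print(a,np.round(u,1));cv2.drawMarker(im,(int(u[0]),int(u[1])),(0,0,255),cv2.MARKER_CROSS,8,1)
cv2.imwrite("pics/w3.png",im)
M=R.from_euler("xyz",s["tool_rot"]).as_matrix()
go(c-M[:,0]*.021,ey)
E
```

```text
time: 29.4
tool_pos: [0.605, 0.2098, 0.2729]
tool_rot: [0.003, 1.047, -1.75]
contact_force: [-0.4, 0.5, 0.3]
opening: 0.0482
[ 0.405  0.745  0.883 -0.442  1.798  0.549] [0.60498367 0.20977242 0.27290155]
(-0.065, 0, 0.0095) [318.6 199.4]
(-0.065, 0.016, 0.0095) [334.8 199.5]
(-0.065, -0.016, 0.0095) [302.4 199.4]
(0, 0.066, 0.096) [400.1 291.1]
(0, -0.066, 0.096) [237.7 290.8]
(0, 0, 0.096) [319. 291.]
t [6.135 0.059 0.039] roll 0.03999476635326431
```

View pics/w3.png

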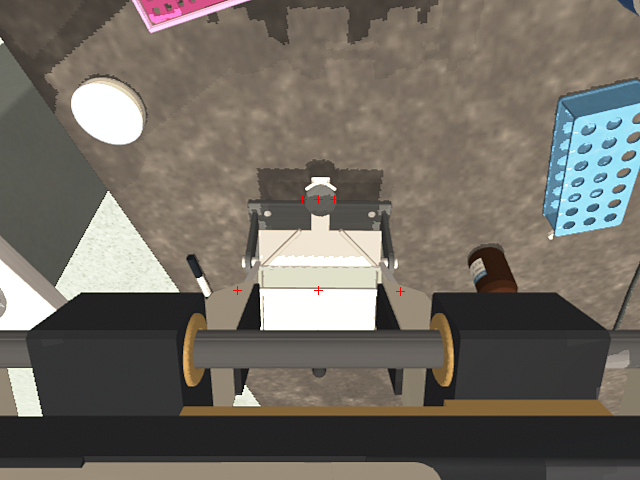

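The wrist view shows the weight at about (320,200), against the white V stop and within 2 px of the prediction, with the tool leaning alongside the shield. I'll check the rail and weight positions numerically before going in.

Run:
```python
from h import *
for u,v,y in ((318,197,.066),(306,265.6,-.066)):
    w=tray(0,y,.096,.6); print("rail obs",plane("top",u,v,w[2]).round(4),"pred",w.round(4))
f=np.load("pics/w3.npz");p,d,T=f["p"],f["d"],f["T"];W=cloud("wrist",d,T)
m=np.zeros((480,640),np.uint8);m[182:220,300:342]=1
m=(m>0)&(p.max(2)<125)&(W[...,2]>.03)&(W[...,2]<.06)
n,l,s,c=cv2.connectedComponentsWithStats(m.astype(np.uint8));k=1+s[1:,4].argmax();print(s[k],c[k]);P=W[l==k]
ctr=np.median(P,0);V=np.linalg.svd(P-P.mean(0))[2][2];print("weight",ctr.round(4),P.mean(0).round(4),"normal",V.round(3),"tilt",np.arccos(abs(V[2])),"pred top",tray(-.065,0,.011,.6).round(4))
```

```text
rail obs [0.6436 0.0574 0.1492] pred [0.6458 0.0604 0.1492]
rail obs [0.5161 0.0828 0.1492] pred [0.5161 0.0851 0.1492]
[304 187  32  29 554] [319.52166065 203.74187726]
weight [0.5819 0.075  0.0446] [0.5823 0.0748 0.0447] normal [-0.116 -0.551 -0.827] tilt 0.5974929426764448 pred top [0.582  0.0783 0.0424]
```

Run:
```python
from h import *
s=observe();M=R.from_euler("xyz",s["tool_rot"]).as_matrix()
c=np.array([.582,.0755,.0415]);print(tray(-.0635,0,.0095,.6))
go(c-M[:,0]*.0205+M[:,2]*.004,ey)
```

```text
[0.58160736 0.07625307 0.04198589]
t [6.163 0.073 0.184] roll 0.03999476635326431
```

```bash
python3 -m crank '[{"fingers":0.05,"tx":1.2,"ty":0.07,"tz":0.1,"roll":0},{"fingers":0.05,"tx":2.5,"ty":0.07,"tz":0.18,"roll":0},{"fingers":0.05,"tx":3.8,"ty":0.07,"tz":0.18,"roll":0},{"fingers":0.05,"tx":4.8,"ty":0.07,"tz":0.18,"roll":0},{"fingers":0.05,"tx":5.5,"ty":0.07,"tz":0.18,"roll":0},{"fingers":0.05,"tx":5.9,"ty":0.07,"tz":0.18,"roll":0},{"fingers":0.05,"tx":6.15,"ty":0.07,"tz":0.18,"roll":0},{"fingers":0.05,"tx":6.15,"ty":0.07,"tz":0.18,"roll":0}]' 8
python3 - <<'E'
from h import *
s=observe();M=R.from_euler("xyz",s["tool_rot"]).as_matrix()
go(np.array([.582,.0755,.0415])-M[:,0]*.0205+M[:,2]*.004,ey)
p,d=read_camera("wrist");T=wristT(s);cv2.imwrite("pics/w4.png",p[:,:,::-1])
E
```

```text
time: 30.45
tool_pos: [0.5847, 0.0808, 0.0661]
tool_rot: [0.007, 1.048, -1.748]
contact_force: [-0.5, 0.3, -0.2]
opening: 0.0485
t [ 0.092 -0.044 -0.085] roll 0.015971635389605866
```

View pics/w4.png

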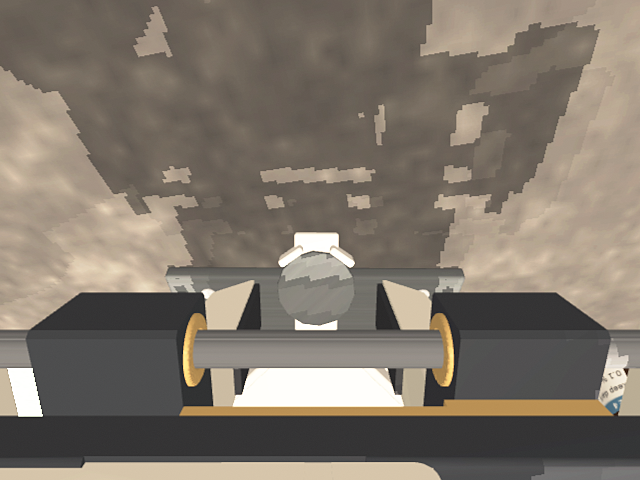

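The jaws straddle the disc, which is centred at (317,288). I'll use depth to find how far ahead of the TCP it lies.

Run:
```python
from h import *
p,d=read_camera("wrist");C=np.array(get_calibration("wrist")["T_tool_cam"]);X=cloud("wrist",d,C)
g=X[255:320,280:355].reshape(-1,3);m=p[255:320,280:355].reshape(-1,3).astype(int)
k=(m.max(1)<190)&(abs(g[:,0]-.025)<.012);q=g[k]
print(k.sum(),"mean",q.mean(0).round(4),"min",np.percentile(q,2,0).round(4),"max",np.percentile(q,98,0).round(4))
print("center",X[280:296:5,317].round(4).tolist())
```

```text
3873 mean [ 0.0225 -0.0011 -0.0085] min [ 0.0208 -0.0146 -0.0214] max [0.0241 0.0129 0.0038]
center [[0.023, -0.0002, -0.0124], [0.0221, -0.0002, -0.0106], [0.022, -0.0003, -0.0084], [0.0219, -0.0003, -0.0062]]
```

```bash
python3 -m crank '[{"fingers":0.05,"tx":0.05,"ty":-0.02,"tz":-0.1,"roll":0},{"fingers":0.05,"tx":0.09,"ty":-0.02,"tz":-0.1,"roll":0},{"fingers":-0.6,"tx":0.09,"ty":-0.02,"tz":-0.1,"roll":0},{"fingers":-0.6,"tx":0.09,"ty":-0.02,"tz":-0.1,"roll":0},{"fingers":-0.6,"tx":0.09,"ty":-0.02,"tz":-0.1,"roll":0},{"fingers":-0.6,"tx":0.09,"ty":-0.02,"tz":-0.1,"roll":0},{"fingers":-0.6,"tx":0.0,"ty":-0.02,"tz":-0.1,"roll":0},{"fingers":-0.6,"tx":-0.2,"ty":-0.02,"tz":-0.1,"roll":0}]' 10
python3 - <<'E'
from h import *
p,d=read_camera("wrist");C=np.array(get_calibration("wrist")["T_tool_cam"]);X=cloud("wrist",d,C)
cv2.imwrite("pics/w5.png",p[:,:,::-1])
print("center",X[270:311:8,317].round(4).tolist())
E
```

```text
time: 31.55
tool_pos: [0.585, 0.0884, 0.0708]
tool_rot: [0.005, 1.048, -1.75]
contact_force: [0.0, 0.5, -0.8]
opening: 0.0309
center [[0.0197, -0.0002, -0.018], [0.0191, -0.0002, -0.0148], [0.0186, -0.0002, -0.0116], [0.0172, -0.0002, -0.0087], [0.0181, -0.0003, -0.0049], [0.0175, -0.0003, -0.0016]]
```

View pics/w5.png

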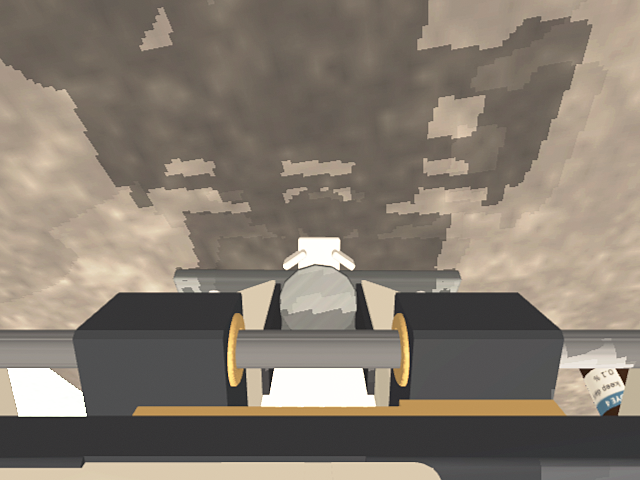

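The weight is gripped and has lifted clear of the V (disc top at tool x ≈ 18 mm, so the tips stand about 5.5 mm past its mid-plane). I'll regrip 2 mm nearer the tips so the set-down is gentler.

```bash
python3 -m crank '[{"fingers":-0.6,"tx":0.27,"ty":0,"tz":0,"roll":0},{"fingers":-0.15,"tx":0.28,"ty":0,"tz":0,"roll":0},{"fingers":-0.15,"tx":0.25,"ty":0,"tz":0,"roll":0},{"fingers":-0.6,"tx":0.23,"ty":0,"tz":0,"roll":0},{"fingers":-0.6,"tx":0.23,"ty":0,"tz":0,"roll":0},{"fingers":-0.6,"tx":0.23,"ty":0,"tz":0,"roll":0},{"fingers":-0.6,"tx":0.23,"ty":0,"tz":0,"roll":0},{"fingers":-0.6,"tx":-0.1,"ty":0,"tz":0,"roll":0}]' 10
python3 -m crank '[{"fingers":-0.6,"tx":-0.4,"ty":0,"tz":0,"roll":0},{"fingers":-0.6,"tx":-1.0,"ty":0,"tz":0,"roll":0},{"fingers":-0.6,"tx":-1.8,"ty":0,"tz":0,"roll":0},{"fingers":-0.6,"tx":-2.6,"ty":0,"tz":0,"roll":0},{"fingers":-0.6,"tx":-3.4,"ty":0,"tz":0,"roll":0},{"fingers":-0.6,"tx":-4.2,"ty":0,"tz":0,"roll":0},{"fingers":-0.6,"tx":-4.8,"ty":0,"tz":0,"roll":0},{"fingers":-0.6,"tx":-5.0,"ty":0,"tz":0,"roll":0}]' 10
python3 - <<'E'
from h import *
p,d=read_camera("wrist");C=np.array(get_calibration("wrist")["T_tool_cam"]);X=cloud("wrist",d,C)
cv2.imwrite("pics/w6.png",p[:,:,::-1])
g=X[240:325,275:365].reshape(-1,3);q=g[abs(g[:,0]-.022)<.01];print(len(q),q.mean(0).round(4),np.percentile(q,[2,98],0).round(4))
print("center",X[265:320:8,317].round(4).tolist())
s=observe();M=R.from_euler("xyz",s["tool_rot"]).as_matrix();D=np.array([.0215,-.0003,-.006])
for P in ([.54,-.232,.28],[.54,-.232,.075]): go(np.array(P)-M@D,ey)
E
```

```text
time: 32.6
tool_pos: [0.585, 0.0901, 0.0738]
tool_rot: [0.002, 1.047, -1.752]
contact_force: [-0.2, 0.0, -1.5]
opening: 0.0306
time: 33.6
tool_pos: [0.6034, 0.19, 0.2497]
tool_rot: [0.012, 1.05, -1.742]
contact_force: [1.2, -1.0, -0.6]
opening: 0.031
4395 [ 0.0206  0.0002 -0.0066] [[ 0.0149 -0.0155 -0.0192]
 [ 0.0229  0.0159  0.0054]]
center [[0.0222, -0.0002, -0.0192], [0.0211, -0.0002, -0.0162], [0.0209, -0.0002, -0.0128], [0.021, -0.0002, -0.0093], [0.0197, -0.0002, -0.0063], [0.0203, -0.0003, -0.0025], [0.0199, -0.0003, 0.0009]]
t [4.107 0.358 9.776] roll 0.016950225955382335
t [8.552 0.329 7.226] roll 0.016950225955382335
```

```bash
python3 -m crank '[{"fingers":-0.6,"tx":0.1,"ty":0.04,"tz":0.9,"roll":0},{"fingers":-0.6,"tx":0.5,"ty":0.08,"tz":2.2,"roll":0},{"fingers":-0.6,"tx":1.0,"ty":0.13,"tz":3.5,"roll":0},{"fingers":-0.6,"tx":1.6,"ty":0.18,"tz":4.9,"roll":0},{"fingers":-0.6,"tx":2.3,"ty":0.23,"tz":6.3,"roll":0},{"fingers":-0.6,"tx":3.0,"ty":0.28,"tz":7.7,"roll":0},{"fingers":-0.6,"tx":3.7,"ty":0.33,"tz":9.0,"roll":0},{"fingers":-0.6,"tx":4.1,"ty":0.35,"tz":9.75,"roll":0}]' 10
python3 - <<'E'
from h import *
s=observe();M=R.from_euler("xyz",s["tool_rot"]).as_matrix();D=np.array([.0217,-.0003,-.0065])
p,d=read_camera("wrist");T=wristT(s);W=cloud("wrist",d,T);C=np.array(get_calibration("wrist")["T_tool_cam"]);X=cloud("wrist",d,C)
cv2.imwrite("pics/w7.png",p[:,:,::-1])
m=(abs(W[...,2]-.025)<.004)&(p.min(2)>170)&(np.linalg.norm(W[...,:2]-[.54,-.232],axis=2)<.05)
q=W[m];print("pan seen",m.sum(),q.min(0).round(4) if m.any() else "",q.max(0).round(4) if m.any() else "",s["qpos"].round(2))
print("disc",X[281:310:7,317].round(4).tolist())
for P in ([.54,-.232,.06],[.54,-.232,.0355]): go(np.array(P)-M@D,ey)
E
```

```text
time: 34.65
tool_pos: [0.5388, -0.2295, 0.2996]
tool_rot: [0.003, 1.048, -1.753]
contact_force: [0.1, -0.3, -0.4]
opening: 0.0309
pan seen 3135 [ 0.5075 -0.2656  0.0228] [ 0.5744 -0.1995  0.0284] [-0.28  0.42  1.38 -0.54  1.32  0.03]
disc [[0.0223, -0.0003, -0.0122], [0.0217, -0.0003, -0.0094], [0.02, -0.0003, -0.0071], [0.0205, -0.0003, -0.0037], [-0.1343, 0.0002, -0.0754]]
t [ 4.64   0.039 -2.857] roll 0.0001703019495110425
t [ 5.17   0.038 -3.164] roll 0.0001703019495110425
```

View pics/w7.png

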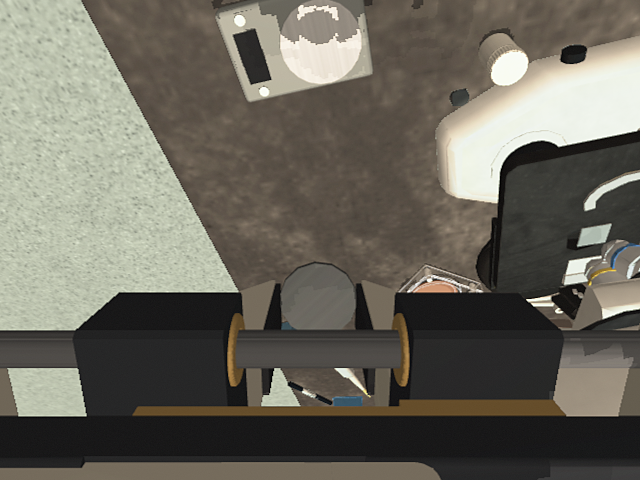

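The pan centre as seen from the wrist is (0.541, -0.2325), which agrees with the top camera. I'll lower to just above it.

```bash
python3 -m crank '[{"fingers":-0.6,"tx":1.0,"ty":0.04,"tz":-0.6,"roll":0},{"fingers":-0.6,"tx":2.2,"ty":0.04,"tz":-1.35,"roll":0},{"fingers":-0.6,"tx":3.4,"ty":0.04,"tz":-2.1,"roll":0},{"fingers":-0.6,"tx":4.2,"ty":0.04,"tz":-2.6,"roll":0},{"fingers":-0.6,"tx":4.7,"ty":0.04,"tz":-2.9,"roll":0},{"fingers":-0.6,"tx":5.0,"ty":0.04,"tz":-3.07,"roll":0},{"fingers":-0.6,"tx":5.11,"ty":0.04,"tz":-3.13,"roll":0},{"fingers":-0.6,"tx":5.11,"ty":0.04,"tz":-3.13,"roll":0}]' 10
python3 - <<'E'
from h import *
s=observe();M=R.from_euler("xyz",s["tool_rot"]).as_matrix();D=np.array([.0217,-.0003,-.0065])
print("disc at",s["tool_pos"]+M@D,s["contact_force"])
p,d=read_camera("wrist");T=wristT(s);W=cloud("wrist",d,T)
m=(abs(W[...,2]-.025)<.006)&(p.min(2)>170)&(np.linalg.norm(W[...,:2]-[.54,-.232],axis=2)<.04);print("pan z",m.sum(),np.median(W[m][:,2]) if m.any() else "")
for P in ([.5405,-.232,.0355],[.5405,-.232,.0305]): go(np.array(P)-M@D)
E
```

```text
time: 35.7
tool_pos: [0.5441, -0.2209, 0.0609]
tool_rot: [0.007, 1.048, -1.747]
contact_force: [1.1, -0.8, -0.3]
opening: 0.0309
disc at [ 0.54293284 -0.22596133  0.03886196] [ 1.09540361 -0.77888234 -0.34136065]
pan z 6850 0.025465300793342388
t [ 0.16  -0.039  0.091] roll None
t [ 0.269 -0.039  0.028] roll None
```

```bash
python3 -m crank '[{"fingers":-0.6,"tx":0.05,"ty":-0.04,"tz":0.11,"roll":0},{"fingers":-0.6,"tx":0.1,"ty":-0.04,"tz":0.11,"roll":0},{"fingers":-0.6,"tx":0.15,"ty":-0.04,"tz":0.09,"roll":0},{"fingers":-0.6,"tx":0.17,"ty":-0.04,"tz":0.08,"roll":0},{"fingers":-0.6,"tx":0.19,"ty":-0.04,"tz":0.07,"roll":0},{"fingers":-0.6,"tx":0.21,"ty":-0.04,"tz":0.06,"roll":0},{"fingers":-0.6,"tx":0.23,"ty":-0.04,"tz":0.05,"roll":0},{"fingers":-0.6,"tx":0.23,"ty":-0.04,"tz":0.05,"roll":0}]' 5
python3 - <<'E'
from h import *
s=observe();M=R.from_euler("xyz",s["tool_rot"]).as_matrix();D=np.array([.0217,-.0003,-.0065])
print("disc at",s["tool_pos"]+M@D,s["contact_force"])
p,d=read_camera("wrist");T=wristT(s);W=cloud("wrist",d,T);cv2.imwrite("pics/w8.png",p[:,:,::-1])
C=np.array(get_calibration("wrist")["T_tool_cam"]);X=cloud("wrist",d,C)
for v in range(255,330,8): print(v,p[v,317],W[v,317].round(4),X[v,317].round(4))
E
```

```text
time: 36.75
tool_pos: [0.5412, -0.2267, 0.0534]
tool_rot: [0.006, 1.048, -1.748]
contact_force: [0.6, 0.4, 0.5]
opening: 0.0313
disc at [ 0.54002264 -0.23175768  0.03132684] [0.60150019 0.36552669 0.54603272]
255 [234 227 215] [ 0.5434 -0.2139  0.0258] [ 0.0174 -0.0002 -0.025 ]
263 [255 255 255] [ 0.5427 -0.2179  0.0264] [ 0.0189 -0.0002 -0.0212]
271 [194 185 173] [ 0.5422 -0.2207  0.0282] [ 0.0188 -0.0002 -0.0179]
279 [178 176 163] [ 0.5417 -0.2231  0.0302] [ 0.0183 -0.0002 -0.0147]
287 [181 178 163] [ 0.5411 -0.2261  0.0318] [ 0.0184 -0.0002 -0.0112]
295 [195 186 176] [ 0.5403 -0.2307  0.0323] [ 0.0203 -0.0003 -0.007 ]
303 [190 185 170] [ 0.5397 -0.2337  0.0341] [ 0.0202 -0.0003 -0.0034]
311 [191 186 172] [ 0.5391 -0.237   0.0357] [ 0.0206 -0.0003  0.0003]
319 [192 187 173] [ 0.5382 -0.2419  0.0363] [ 0.0226 -0.0003  0.0049]
327 [190 184 171] [ 0.5375 -0.2453  0.038 ] [ 0.0228 -0.0003  0.0088]
```

View pics/w8.png

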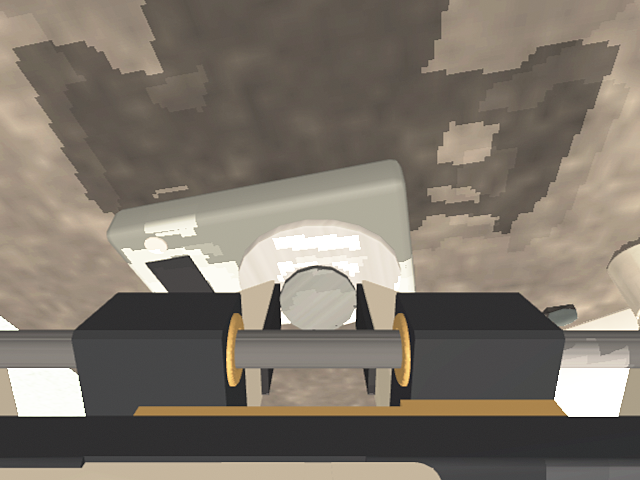

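The press is turning the disc flat in the grip: its tilt is down from 0.60 to about 0.38 rad, centred at (0.540, -0.232). I'll press 1.8 mm further and then open.

```bash
python3 -m crank '[{"fingers":-0.6,"tx":0.015,"ty":0,"tz":-0.01,"roll":0},{"fingers":-0.6,"tx":0.028,"ty":0,"tz":-0.016,"roll":0},{"fingers":-0.6,"tx":0.04,"ty":0,"tz":-0.023,"roll":0},{"fingers":-0.6,"tx":0.04,"ty":0,"tz":-0.023,"roll":0},{"fingers":-0.29,"tx":0.04,"ty":0,"tz":-0.023,"roll":0},{"fingers":-0.25,"tx":0.04,"ty":0,"tz":-0.023,"roll":0},{"fingers":-0.15,"tx":0.04,"ty":0,"tz":-0.023,"roll":0},{"fingers":-0.1,"tx":0.04,"ty":0,"tz":-0.023,"roll":0}]' 5
python3 -m crank '[{"fingers":0.0,"tx":0.0,"ty":0,"tz":0,"roll":0},{"fingers":0.0,"tx":-0.1,"ty":0,"tz":0,"roll":0},{"fingers":0.0,"tx":-0.4,"ty":0,"tz":0,"roll":0},{"fingers":0.0,"tx":-1.0,"ty":0,"tz":0,"roll":0},{"fingers":0.0,"tx":-2.0,"ty":0,"tz":0,"roll":0},{"fingers":0.0,"tx":-3.2,"ty":0,"tz":0,"roll":0},{"fingers":0.0,"tx":-4.2,"ty":0,"tz":0,"roll":0},{"fingers":0.0,"tx":-4.5,"ty":0,"tz":0,"roll":0}]' 5
python3 - <<'E'
from h import *
s=observe();p,d=read_camera("wrist");T=wristT(s);W=cloud("wrist",d,T)
q,e=read_camera("top");V=cloud("top",e)
m=(np.linalg.norm(W[...,:2]-[.5405,-.232],axis=2)<.03)&(p.max(2)<215)&(abs(W[...,2]-.028)<.008)
print(m.sum(),W[m].mean(0).round(4) if m.any() else "",W[m].min(0).round(4),W[m].max(0).round(4))
q2,_=read_camera("scene");a=cv2.resize(p[40:400,120:520,::-1],(400,360));b=cv2.resize(q2[220:370,290:480,::-1],(400,316));b=cv2.copyMakeBorder(b,0,44,0,0,cv2.BORDER_CONSTANT)
cv2.imwrite("pics/end.png",np.hstack([a,b]))
E
```

```text
time: 37.8
tool_pos: [0.5413, -0.2268, 0.0517]
tool_rot: [0.006, 1.048, -1.748]
contact_force: [0.3, -0.3, 2.3]
opening: 0.0405
time: 38.8
tool_pos: [0.5582, -0.137, 0.2104]
tool_rot: [0.015, 1.049, -1.738]
contact_force: [0.3, -0.5, -0.9]
opening: 0.046
912 [ 0.5403 -0.2326  0.0282] [ 0.5245 -0.2531  0.024 ] [ 0.5556 -0.2174  0.0301]
```

View pics/end.png

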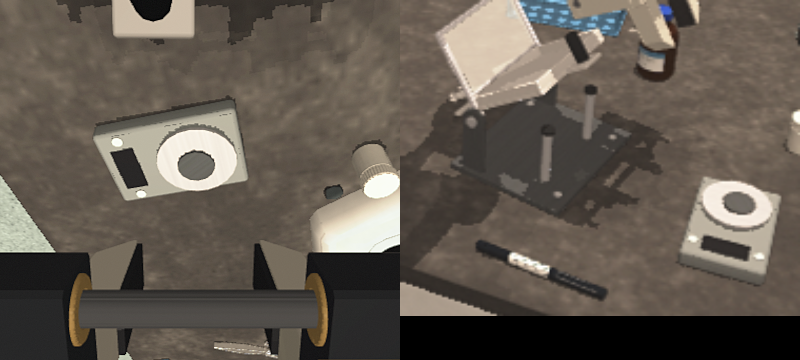

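```bash
python3 -c "
from cell import *
print(hand_in())"
```

```text
the job is handed in; nothing more can be done
None
```

The weight lies flat on the middle of the balance pan, the tray is still tipped, and the job was handed in at about 39 s of the 54 s allowed.

**What I did:**
- **Tipping:** I lifted the tray by its knob to the stop and left it there. The weight slid under the shield into the V corner.
- **Leaning the tool:** The moves offer no pitch. I leaned the tool about 0.52 rad by pushing past the arm's reach limit beside the bench, where the arm gives up orientation. This cost about 20 s of the time.
- **Picking:** I gripped the weight in the corner, then lifted it and set it back once to regrip it nearer the fingertips.
- **Placing:** I pressed its low edge on the pan to turn it flatter, then opened the jaws and backed off.

**Last checks:**
- **Weight:** It measured (0.5403, -0.2326), within about 1 mm of the pan centre. Its top was at 28.2 mm against 28 mm expected, and it looked flat in both the wrist and scene views.
- **Tray:** Before the pick the weight's tilt in the corner measured 0.597 rad, so the tray was at its stop. Afterwards I only saw by eye that it is still tipped.
- **Robot:** It stood clear, with contact force around 1 N, which is the noise level.

**Doubts:**
- **Set-down:** At my last look the weight was still tilted about 0.38 rad in the grip. I pressed 1.8 mm further, so it settled the last 3 to 4 mm when the jaws opened.
- **Bystanders:** I checked them only by eye, in the parts of the pictures I viewed. Nothing there looked moved, and I did not measure their positions again.

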